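Lock the reflex camera in the repair cradle

ROBOT

A 6-joint arm with a two-finger parallel gripper is mounted at the origin on the work surface. World frame = base frame: x ahead of the robot, y to its left, z up, the work surface at z = 0. Lengths are in m, angles in rad, forces in N, time in s.
With the tool pointing down it reaches from about 0.3 to 0.775 m from the base axis. Payload 14.6 kg.
Tool frame: the origin (TCP) lies at the very end of the fingers, on their centre line; the grasp point (between the pads) lies 19 mm behind it; z points along the fingers, y is the line along which they close (so a half turn about z gives the same grasp; the last joint's range is limited). The gripper opens to 94 mm and grips with 3 to 60 N. Pads are 16 mm wide; open, the fingers measure 119 mm over their backs; the gripper's body (75 mm by 177 mm) begins 78 mm behind the grasp point.
Start: joints at [1.223, 0.3, 1.521, -0, 1.321, -0.067], TCP at [0.152, 0.528, 0.205] pointing down, gripper open.
Joint ranges: [-3.03, 3.03], [-0.79, 2.21], [0.23, 2.52], [-1.04, 4.18], [0, 3.07], [-2.55, 2.55]. Speed limits (rad/s): [2.22, 2.22, 2.57, 3.14, 3.14, 3.14].

INTERFACE

Orientations are given as [roll, pitch, yaw] about the fixed x, y, z axes, in that order (R = Rz(yaw) Ry(pitch) Rx(roll)).
In Python, from station import ctrl, cams gives the robot as it stands. The module is installed in compiled form; this text tells all that it offers.
- The arm moves only by the tool arm_command, never from a script. Its argument "plan" is a list that holds one entry, the list of rows, each a list of 7 numbers: the shift along the tool's x, y, z in mm, then the turn, a rotation vector about the tool's x, y, z in rad, then the closure, from -1 (fully open) to 1 (shut). A call has 1 to 12 rows; each row is the pose to reach, as a shift and turn from the pose commanded when the call began, along the tool's axes at that moment; what a row does not reach only later rows make up. A row lasts 1/10 s, in which the tool goes at most 50 mm and 8.59 degrees, less where a joint would pass 70% of its speed; a pose out of reach is approached as far as the arm can. A call with a gripper value outside its range is refused whole. The fingers move at their own pace and stop on an object; "squeeze" is the grip in N (left out, the last holds). Time passes only in rows, so rows that repeat a pose let the fingers close. It gives the time, the measured TCP pose, the force, the opening and the grip force at its end, in the units of the state.
- ctrl.get_obs(): the state, without advancing time (a new reading comes with each control period).
- cams.camera(name): name is "side" or "top" or "wrist"; returns (picture, depth): 480x640x3 uint8, blue, green, red; 480x640 float32, m along the optical axis (not along the pixel's ray), 0 where there is no reading.
- cams.camera_info(name): a dict with "fx", "fy", "cx", "cy" (pixels), "world_to_cam" (4x4, takes a point from world to camera coordinates). Camera axes: x right, y down, z forward; pixel columns grow to the right and rows downward; lengths in m; the calibration is good to about 2 mm. A picture is of the moment at which its call begins: read the wrist's pose just before it. camera_info takes no time and is no camera call; for the wrist camera it gives the pose at the moment of the call.
- ctrl.hand_in(): hands the job in; it is judged then, once.
The state is a dict: "time_s": time; "qpos": joint angles; "joint_vel": joint speeds; "tau": joint torques, N m; "ee_pos": TCP position; "eef_rot": TCP orientation; "force": force on the tool from outside, world axes, zero at the start; "moment": the same for the moment, N m; "grip_width": finger opening in m; "grip_force": force on a finger pad.
Only numpy, scipy, OpenCV 4.12 (cv2) and the standard library are available. Lean on these libraries where they do the work, as an engineer would, in place of code of your own. Each camera call takes 0.05 s, during which the arm holds its last target. There are 200 camera calls.

TASK

Stand the black camera body upright in the repair cradle, lengthwise between the white cam and the cork pad, with its flat back to the backrest and its open lens socket facing out, and let go of it. Then turn the tall knob clockwise until the resistance rises sharply because the camera has come up against the sprung pad, and add one eighth of a turn more, so that it is held firmly but not crushed. Let go, and leave the other things on the shelf where they stand.

Things in the scene. Friction and masses are not known exactly. Their poses are not given: they have to be found in the camera images.
- camera: Loose black camera body without lens, 0.45 to 0.7 kg, upright: 45 mm thick (x), 130 wide (y), 76 high, plus a viewfinder hump on top in the middle, 44 mm wide (y), as thick as the body, up to 96 mm. Origin: centre of underside. On its +x face the lens socket, a steel ring 54 mm across, stands 7 mm out; its top is 61 mm up. The -x face is flat. Two 8 mm dials on top beside the hump.
- socket (a point): Centre of the lens socket's open face: 29.5 mm in front (+x) of the camera's origin and 34 mm up.
- hump (a point): Grip point on the camera, over its origin and 82 mm up: grip here across the 45 mm thickness (along x), so that the fingertips stay above the socket ring.
- seat: Fixed repair cradle: steel plate 105 (x) by 315 mm (y), 10 mm thick, origin under it. The camera stands on it, axes along the cradle's, between the knob's cam (+y end) and a fence with a sprung cork pad (-y end). Backrest on the -x side: face at x = -25.5 mm, y -50 to 50, 45 mm high; the camera's back goes to it; +x side open. Only the knob's column is higher than 50 mm.
- pocket (a point): Point on the plate's top (10 mm up) at cradle x = 0, y = 0: stand the camera's underside centre here, x along the cradle's x. As found the cam reaches to cradle y = 68 mm or stays farther off, so this leaves 3 mm to the cam, 3 mm to the backrest.
- slot (a point): Middle of the fence's adjusting slot, on the plate's top at cradle x = 0, y = -77 mm. The fence was left unmeasured: its pad face is anywhere from 9 mm nearer the knob to 9 mm beyond this point (cradle y -68 to -86 mm; pocket 6 to 24 mm longer than the camera). Cork pad 36 mm wide, 15 to 43 mm above the cradle's origin.
- lock: Knob, stem and white cam (18 to 40 mm up) turning as one on a vertical axis at cradle x = 0, y = 102 mm; origin on it at plate underside. Clockwise from above tightens. Zero: its x along the cradle's -y; found 0 to 0.2 rad before that, stop 3.5 rad past it. From zero the cam moves 12 mm per rad from cradle y = 68 mm towards -y, pushes the camera to the backrest and on to the pad.
- knob_grip (a point): On the knob's axis, 133 mm above the lock's origin: grip point of the round fluted black head, 42 mm across, 112 to 150 mm up, any yaw, fingertips clear above the standing camera (top 106 mm up). Needs several grasps, up to 3 rad in all. Turned slowly: about 0.06 N m free; at the pad up by 0.2 N m within 0.15 rad, then rising. The pad yields from 10 N, then 9 N per rad; it stays where left.
- pointer (a point): Tip of the white pointer on top of the knob, 21 mm from the axis along the lock's own +x, 152 mm up: shows how far the knob has truly turned. Gripping fingers can twist 0.1 to 0.25 rad against the loaded knob, so compare the knob before and after letting go; the turn that counts is the knob's own.
- lens: Bystander: silver prime lens standing on end, 62 mm across, 55 mm high; origin under its centre.
- light_box: Bystander: small opal-topped light box with a white rocker switch, 90 by 120 by 35 mm; origin under its centre.
- turret: Bystander: bronze three-lens turret, 84 mm across, 71 mm high; origin under its centre.
- bulbs: Bystander: wooden rack with two blue flashbulbs standing in it, 50 by 100 mm, 71 mm high; origin under its centre.
There are look-alikes about, which are no part of the job. Leave any red look-alike of the camera alone.

How it is judged:
By the outcome, as a careful person would: the job done as asked, in the order asked, and still so for the second after the job is handed in, with the robot touching nothing.
It also fails if it takes over 72 s, if anything falls off the work surface, if the arm or the gripper's body presses on something with over 40 N, if the wrist force passes 120 N, or if a joint passes its speed limit or range.

## Working session

There is one attempt and no reset: what is moved stays moved. The work goes in short steps, Python scripts to look and compute and a tool call to move; the robot and the scene stay as the last step left them, time stands still between calls to the robot, and variables do not carry over. Pictures are saved under pics/ and viewed, at most 10 in all, crops included, and the job is handed in when it is done.

Besides the shell and the picture viewer there is one more tool, called as name(argument=value, ...), one argument or row to a line, values as JSON. arm_command: Moves the arm, as the interface text tells. Its arguments: {"type":"object","properties":{"plan":{"type":"array"},"squeeze":{"type":"number"}},"required":["plan"]}

```bash
mkdir -p pics
cat > h.py <<'E'
import numpy as np, cv2
from station import ctrl, cams
def info(n):
    i=cams.camera_info(n); return i, np.array(i["world_to_cam"])
def cloud(n,d):
    i,T=info(n); v,u=np.mgrid[0:480,0:640]
    P=np.stack([(u-i["cx"])/i["fx"]*d,(v-i["cy"])/i["fy"]*d,d],-1)
    return (P-T[:3,3])@T[:3,:3]
def proj(n,p):
    i,T=info(n); c=T[:3,:3]@np.array(p)+T[:3,3]
    return np.array([i["fx"]*c[0]/c[2]+i["cx"], i["fy"]*c[1]/c[2]+i["cy"]])
def ray(n,u,v,z):
    i,T=info(n); d=T[:3,:3].T@np.array([(u-i["cx"])/i["fx"],(v-i["cy"])/i["fy"],1]); o=-T[:3,:3].T@T[:3,3]
    return o+d*(z-o[2])/d[2]
def save(n,tag):
    p,d=cams.camera(n); cv2.imwrite(f"pics/{tag}.png",p); np.save(f"pics/{tag}.npy",cloud(n,d)*(d>0)[...,None]); return p,d
E
python3 - <<'E'
from h import *
a,_=save("top","top0"); b,_=save("side","side0")
cv2.imwrite("pics/both0.png",cv2.resize(a,(800,600)))
print(ctrl.get_obs())
for n in("top","side"):
  i,T=info(n); print(n,-T[:3,:3].T@T[:3,3],T[:3,:3].round(2).tolist(),i["fx"])
E
```

```text
{'time_s': 0.1, 'qpos': array([ 1.22335525e+00,  3.00401587e-01,  1.52152990e+00,  4.43224394e-07,
        1.32068421e+00, -6.66144013e-02]), 'joint_vel': array([ 0.00015362, -0.00287183, -0.0006816 , -0.00136956,  0.0021921 ,
       -0.00110395]), 'tau': array([ 1.06860763e-03, -5.32635498e+01, -3.53295708e+01,  7.09553459e-02,
        2.33792252e-02,  2.13949733e-05]), 'ee_pos': array([0.15236222, 0.52822906, 0.20494611]), 'eef_rot': array([-3.14057191e+00, -6.85273517e-05,  2.86076583e+00]), 'force': array([-0.59602489, -0.39597393, -0.85305236]), 'moment': array([ 0.0259298 , -0.03176057, -0.0807725 ]), 'grip_force': 0.0, 'grip_width': 0.09422943738605101}
top [0.20511207 0.0400843  1.62309835] [[-0.03, -1.0, -0.0], [-0.98, 0.03, -0.22], [0.21, -0.01, -0.98]] 540.1118788173352
side [ 0.35545695 -0.71365428  0.8851886 ] [[0.97, -0.25, 0.01], [-0.17, -0.69, -0.7], [0.18, 0.68, -0.71]] 441.04345399850655
```

View pics/both0.png

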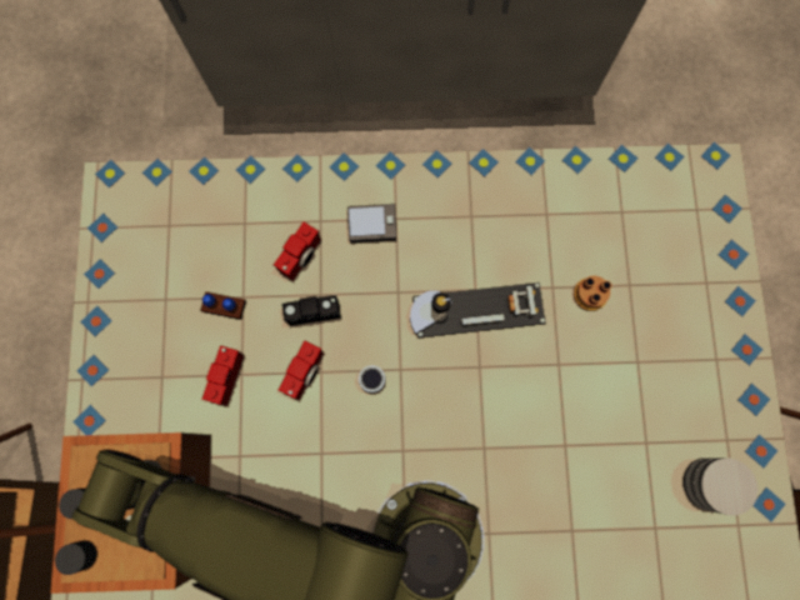

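View pics/side0.png

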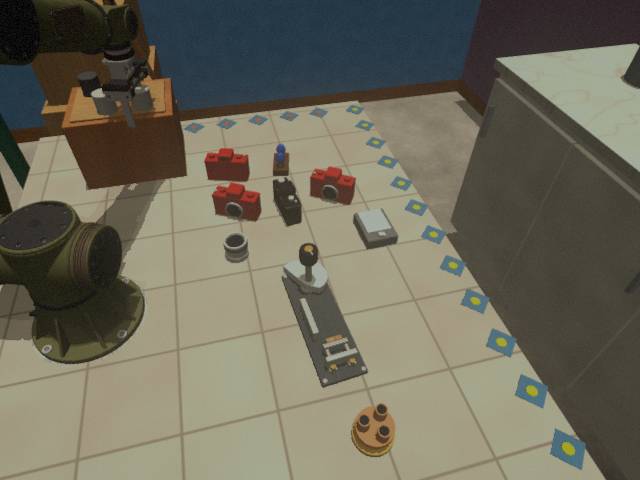

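Run:
```python
from h import *
p=cv2.imread("pics/top0.png"); s=cv2.imread("pics/side0.png")
a=cv2.resize(p[215:285,215:285],(400,400),interpolation=3)
b=cv2.resize(s[165:235,250:320],(400,400),interpolation=3)
c=cv2.resize(p[220:280,320:440],(400,200),interpolation=3)
d=cv2.resize(s[235:385,270:370],(133,200),interpolation=3)
o=np.zeros((600,800,3),np.uint8); o[:400,:400]=a;o[:400,400:]=b;o[400:,:400]=c;o[400:,400:533]=d
cv2.imwrite("pics/crop0.png",o)
P=np.load("pics/top0.npy"); 
g=P[215:285,215:285]; hsv=cv2.cvtColor(p[215:285,215:285],cv2.COLOR_BGR2HSV)
# black camera, points above z
m=(g[...,2]>.05)&(hsv[...,2]<90)
q=g[m]; print(len(q),q.min(0),q.max(0),np.percentile(q[:,2],[10,50,90]))
r=cv2.minAreaRect((q[:,:2]*1000).astype(np.float32)); print(r)
h=q[q[:,2]>.088]; print(len(h),h.mean(0),cv2.minAreaRect((h[:,:2]*1000).astype(np.float32)))
k=P[215:280,325:440]; mk=(k[...,2]>.13)&(k[...,2]<.17); print("knob",k[mk].mean(0),mk.sum(),k[mk][:,2].max())
mp=(k[...,2]>.003)&(k[...,2]<.02)&(p[215:280,325:440].max(-1)<110); print("plate",cv2.minAreaRect((k[mp][:,:2]*1000).astype(np.float32)))
```

```text
682 [0.42199571 0.19002902 0.05030232] [0.63437172 0.33835134 0.10732979] [0.06299954 0.07792837 0.09749504]
((544.6112060546875, 271.9626770019531), (221.48175048828125, 123.31624603271484), 43.78059387207031)
225 [0.53038597 0.25645319 0.09593745] ((531.1389770507812, 256.70941162109375), (44.98630905151367, 43.65852737426758), 7.028186798095703)
knob [ 0.52001243 -0.04585747  0.14935285] 191 0.1642011050392552
plate ((526.6615600585938, -142.43617248535156), (105.73081970214844, 316.67694091796875), 4.345069885253906)
```

View pics/crop0.png

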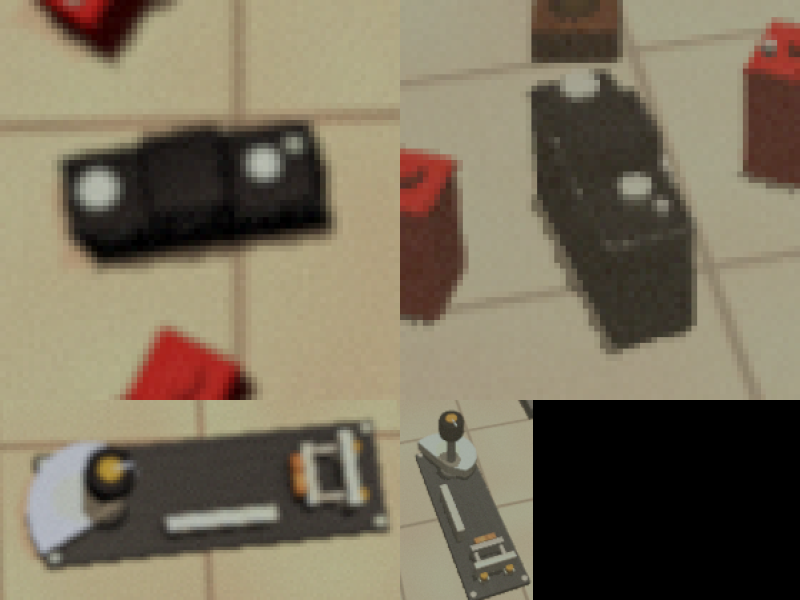

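The only black camera body is at top px (248,247), or (287,202) in the side view. The three red ones at (238,200), (240,297) and (178,300) are look-alikes. The enlarged crop shows it upright with its plain back towards the robot, and a bit of the ring shows on the far (+x) side. The cradle has its knob at top px (352,241) and the orange pad at about (410,241).

```bash
cat >> h.py <<'E'
from scipy.spatial.transform import Rotation as Ro
def go(pos,yaw,R0=None,p0=None):
    o=ctrl.get_obs(); R=Ro.from_euler('xyz',o["eef_rot"]); t=Ro.from_euler('xyz',[np.pi,0,yaw])
    print("t",round(o["time_s"],2),"at",o["ee_pos"].round(4),o["eef_rot"].round(4))
    print("shift",(R.inv().apply(np.array(pos)-o["ee_pos"])*1000).round(1),"rot",(R.inv()*t).as_rotvec().round(4))
E
python3 - <<'E'
from h import *
i,T=info("wrist"); o=ctrl.get_obs(); R=Ro.from_euler('xyz',o["eef_rot"]).as_matrix()
print("cam in tool",R.T@(-T[:3,:3].T@T[:3,3]-o["ee_pos"]),"axes",(T[:3,:3]@R).round(3),i["fx"])
go([.53,.2564,.25],1.69)
E
```

```text
cam in tool [ 0.07111718 -0.00112741 -0.17919936] axes [[ 0.     1.     0.   ]
 [-0.97   0.    -0.245]
 [-0.245 -0.     0.97 ]] 386.98263309279304
t 0.1 at [0.1524 0.5282 0.2049] [-3.1406e+00 -1.0000e-04  2.8608e+00]
shift [-438.2 -156.6  -44.9] rot [-9.0000e-04  5.0000e-04  1.1708e+00]
```

arm_command(
  plan=[
    [[-40,-14,-20,0,0,0.1,-1],[-80,-28,-35,0,0,0.2,-1],[-120,-43,-45,0,0,0.32,-1],[-160,-57,-45,0,0,0.43,-1],[-200,-71,-45,0,0,0.54,-1],[-240,-86,-45,0,0,0.65,-1],[-280,-100,-45,0,0,0.76,-1],[-320,-114,-45,0,0,0.87,-1],[-360,-129,-45,0,0,0.98,-1],[-400,-143,-45,0,0,1.08,-1],[-438,-157,-45,0,0,1.17,-1],[-438,-157,-45,0,0,1.17,-1]],
  ],
)

```text
time_s: 1.3
ee_pos: [0.5323, 0.2532, 0.2494]
eef_rot: [-3.14, 0.001, 1.684]
force: [-0.6, -0.4, -0.1]
grip_width: 0.094
grip_force: 0.0
```

Run:
```python
from h import *
print({k:ctrl.get_obs()[k] for k in("ee_pos","eef_rot","qpos","time_s")})
p,d=save("wrist","w1"); g=np.load("pics/w1.npy")
m=(g[...,2]>.086)&(g[...,2]<.11); q=g[m]; print(m.sum(),np.median(q,0),cv2.minAreaRect((q[:,:2]*1000).astype(np.float32)))
m=(g[...,2]>.066)&(g[...,2]<.11);q=g[m];print(m.sum(),cv2.minAreaRect((q[:,:2]*1000).astype(np.float32)))
```

```text
{'ee_pos': array([0.53233383, 0.25320632, 0.24935139]), 'eef_rot': array([-3.14045222e+00,  9.12407109e-04,  1.68371935e+00]), 'qpos': array([ 3.82118219e-01,  3.61827945e-01,  1.33755752e+00, -5.80937649e-04,
        1.44354924e+00,  2.69269827e-01]), 'time_s': 1.3}
7959 [0.52807843 0.27919227 0.0958006 ] ((539.0968017578125, 264.75927734375), (362.8703308105469, 101.13109588623047), 2.1734299659729004)
21859 ((534.4276733398438, 289.10369873046875), (192.31971740722656, 391.14300537109375), 64.44050598144531)
```

View pics/w1.png

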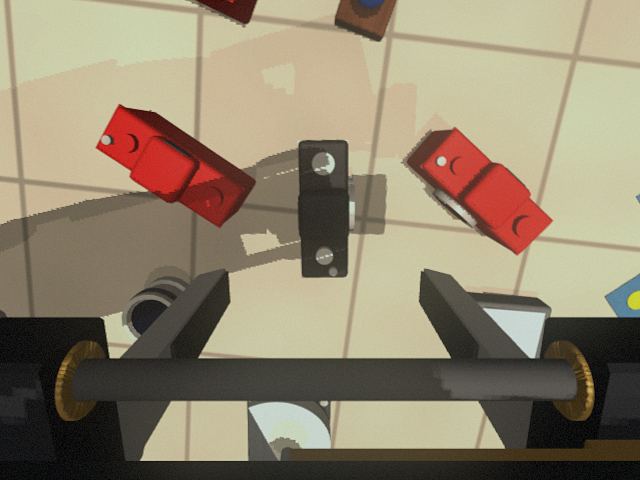

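The wrist view shows the black camera upright at px (324,208), with its steel ring on the right at (352,215), which is the +x side. The red ones are well clear.

Run:
```python
from h import *
p=cv2.imread("pics/w1.png"); g=np.load("pics/w1.npy")
w=np.zeros((480,640),bool); w[130:290,285:375]=1
for lo,hi in((.09,.105),(.066,.105)):
  q=g[w&(g[...,2]>lo)&(g[...,2]<hi)]; print(len(q),np.median(q,0),q.min(0),q.max(0),cv2.minAreaRect((q[:,:2]*1000).astype(np.float32)))
# body end dims from top surface
q=g[w&(g[...,2]>.07)&(g[...,2]<.105)]
for y in np.arange(.18,.34,.012):
  s=q[abs(q[:,1]-y)<.006]
  if len(s)>20: print(round(y,3),np.percentile(s[:,0],[1,99]).round(4))
go([.53,.2564,.063],1.69)
```

```text
2439 [0.52918454 0.25912804 0.0958359 ] [0.50535522 0.23389681 0.09000351] [0.55355408 0.28173123 0.09853854] ((529.0481567382812, 257.70037841796875), (45.01918411254883, 44.2154426574707), 7.699302673339844)
6740 [0.52884716 0.26536911 0.07739269] [0.49861698 0.19121534 0.07090873] [0.56014198 0.32423072 0.09853854] ((529.1906127929688, 257.60107421875), (45.29705810546875, 129.77842712402344), 7.616464138031006)
0.192 [0.5151 0.5595]
0.204 [0.5143 0.5591]
0.216 [0.5123 0.5576]
0.228 [0.5112 0.5559]
0.24 [0.5095 0.5535]
0.252 [0.5078 0.5524]
0.264 [0.506  0.5508]
0.276 [0.5052 0.5491]
0.288 [0.5028 0.5478]
0.3 [0.5016 0.546 ]
0.312 [0.5005 0.5444]
0.324 [0.5    0.5435]
t 1.35 at [0.5308 0.2548 0.2495] [-3.1402e+00  4.0000e-04  1.6878e+00]
shift [  1.8  -0.3 186.5] rot [-0.0014  0.0004 -0.0022]
```

arm_command(
  plan=[
    [[0,0.5,40,0,0,-0.01,-1],[0,0.5,80,0,0,-0.01,-1],[0,0.5,120,0,0,-0.01,-1],[0,0.5,150,0,0,-0.01,-1],[0,0.5,170,0,0,-0.01,-1],[0,0.5,182,0,0,-0.01,-1],[0,0.5,186,0,0,-0.01,-1],[0,0.5,187,0,0,-0.01,-1],[0,0.5,187,0,0,-0.01,-1],[0,0.5,187,0,0,-0.01,0.2],[0,0.5,187,0,0,-0.01,0.6],[0,0.5,187,0,0,-0.01,1]],
  ],
  squeeze=30,
)

```text
time_s: 2.55
ee_pos: [0.5304, 0.2563, 0.0639]
eef_rot: [3.141, -0.0, 1.701]
force: [0.0, 0.0, 0.9]
grip_width: 0.0734
grip_force: 0.0
```

arm_command(
  plan=[
    [[0,0,0,0,0,0,1],[0,0,0,0,0,0,1],[0,0,0,0,0,0,1]],
  ],
)

```text
time_s: 2.85
ee_pos: [0.5303, 0.2563, 0.0635]
eef_rot: [-3.142, 0.0, 1.701]
force: [-0.1, -0.5, 0.1]
grip_width: 0.0494
grip_force: 0.0
```

Let it finish closing, then lift 130 mm.

arm_command(
  plan=[
    [[0,0,0,0,0,0,1],[0,0,0,0,0,0,1],[0,0,0,0,0,0,1],[0,0,0,0,0,0,1],[0,0,-5,0,0,0,1],[0,0,-15,0,0,0,1],[0,0,-35,0,0,0,1],[0,0,-60,0,0,0,1],[0,0,-90,0,0,0,1],[0,0,-115,0,0,0,1],[0,0,-130,0,0,0,1],[0,0,-130,0,0,0,1]],
  ],
)

```text
time_s: 4.05
ee_pos: [0.5308, 0.2566, 0.1961]
eef_rot: [3.138, -0.001, 1.701]
force: [0.6, -0.6, -4.4]
grip_width: 0.045
grip_force: 29.8
```

Run:
```python
from h import *
o=ctrl.get_obs(); print(o["force"],o["grip_force"],o["grip_width"],o["moment"])
# pocket estimate from plate
c=np.array([.5267,-.1424]); y=.0758
go([c[0],c[1],.23],np.pi/2+y)
```

```text
[ 0.56564567 -0.5509761  -4.42335948] 29.835343323647976 0.044961563343270755 [-0.03442391  0.02359384  0.0516676 ]
t 4.05 at [0.5308 0.2566 0.1961] [ 3.1380e+00 -1.0000e-03  1.7009e+00]
shift [-395.1  -55.7  -34.5] rot [ 0.0035 -0.0011  0.0543]
```

arm_command(
  plan=[
    [[-15,0,-30,0,0,0,1],[-45,-3,-55,0,0,0.01,1],[-85,-9,-80,0,0,0.01,1],[-130,-16,-94,0,0,0.02,1],[-175,-23,-94,0,0,0.02,1],[-220,-30,-94,0,0,0.03,1],[-265,-37,-94,0,0,0.035,1],[-310,-43,-94,0,0,0.04,1],[-350,-49,-94,0,0,0.05,1],[-380,-53,-94,0,0,0.054,1],[-395,-55.5,-94,0,0,0.054,1],[-395,-55.5,-94,0,0,0.054,1]],
  ],
)

```text
time_s: 5.25
ee_pos: [0.526, -0.1438, 0.2865]
eef_rot: [-3.14, -0.001, 1.645]
force: [0.6, 0.4, -4.7]
grip_width: 0.0448
grip_force: 30.0
```

arm_command(
  plan=[
    [[0,0,0,0,0,0,1],[0,0,0,0,0,0,1],[0,0,0,0,0,0,1]],
  ],
)

```text
time_s: 5.55
ee_pos: [0.5265, -0.1415, 0.2874]
eef_rot: [-3.142, -0.0, 1.648]
force: [0.0, 0.1, -5.3]
grip_width: 0.0451
grip_force: 30.0
```

Run:
```python
from h import *
p,d=save("wrist","w2"); g=np.load("pics/w2.npy")
w=np.zeros((480,640),bool);w[:300]=1
m=w&(g[...,2]>.145)&(g[...,2]<.156); q=g[m]
print("knob top",m.sum(),q.mean(0),cv2.minEnclosingCircle((q[:,:2]*1000).astype(np.float32)))
go([.5267,-.1424,.29],np.pi/2+.0758)
# pad from top view, cradle coords
P=np.load("pics/top0.npy"); I=cv2.imread("pics/top0.png"); 
H=cv2.cvtColor(I,cv2.COLOR_BGR2HSV)
mo=np.zeros((480,640),bool); mo[225:265,395:440]=1
mo&=(H[...,0]<18)&(H[...,1]>130)&(P[...,2]>.02)
v,u=np.nonzero(mo); c,s=np.cos(.0758),np.sin(.0758)
D=P[mo]-[.5267,-.1424,0]; L=np.c_[c*D[:,0]+s*D[:,1],-s*D[:,0]+c*D[:,1],D[:,2]]
for a in zip(u,v,(L*1000).round(0)): print(*a)
```

```text
knob top 2390 [ 0.52117588 -0.04767231  0.15030331] ((521.1654663085938, -47.69292068481445), 21.839487075805664)
t 5.6 at [ 0.5265 -0.1417  0.2875] [ 3.1415 -0.      1.6481]
shift [-0.7  0.1 -2.5] rot [ 0.0001 -0.      0.0015]
408 236 [ 21. -78.  39.]
409 236 [ 19. -80.  46.]
407 237 [ 19. -75.  37.]
408 237 [ 18. -77.  42.]
409 237 [ 18. -81.  38.]
407 238 [ 18. -76.  29.]
408 238 [ 15. -77.  41.]
409 238 [ 14. -80.  44.]
407 239 [ 14. -75.  33.]
408 239 [ 11. -76.  45.]
409 239 [ 10. -78.  50.]
407 240 [ 11. -75.  30.]
408 240 [  9. -76.  40.]
409 240 [  8. -79.  41.]
410 240 [  7. -82.  44.]
407 241 [  9. -75.  27.]
408 241 [  5. -75.  47.]
409 241 [  6. -79.  39.]
410 241 [  5. -82.  39.]
408 242 [  3. -76.  38.]
409 242 [  2. -78.  43.]
410 242 [  1. -81.  45.]
408 243 [  0. -76.  37.]
409 243 [ -1. -77.  44.]
410 243 [ -2. -80.  45.]
408 244 [ -2. -76.  35.]
409 244 [ -4. -77.  43.]
410 244 [ -5. -80.  44.]
408 245 [ -4. -76.  29.]
409 245 [ -6. -78.  36.]
410 245 [ -8. -79.  44.]
408 246 [ -7. -76.  26.]
409 246 [-10. -76.  43.]
410 246 [-11. -79.  45.]
408 247 [-10. -75.  29.]
409 247 [-13. -76.  40.]
410 247 [-14. -78.  45.]
411 247 [-14. -82.  42.]
408 248 [-13. -75.  29.]
409 248 [-15. -76.  37.]
410 248 [-16. -79.  39.]
409 249 [-16. -78.  27.]
```

View pics/w2.png

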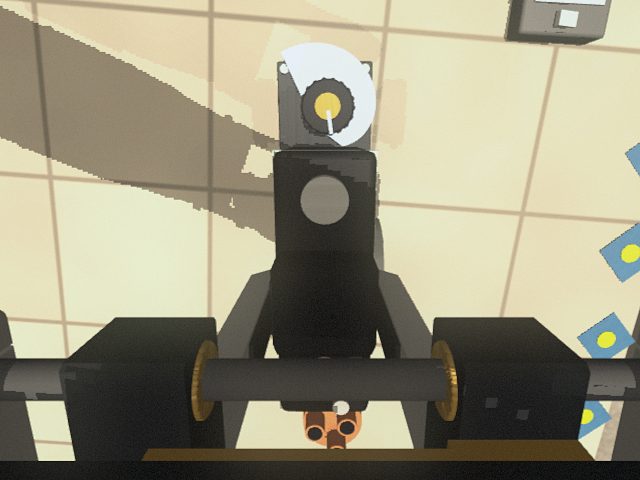

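The knob is visible at px (328,103), pointer tip near (330,132), white cam around it. The held camera hangs straight over the cradle. The knob-based origin and the plate-centre origin differ by about 7 mm in y, so I'm checking against the backrest strip (y ±50) and the plate's end.

Run:
```python
from h import *
np.set_printoptions(suppress=True,precision=1)
yaw=.0758;c,s=np.cos(yaw),np.sin(yaw); O=np.array([.5289,-.1494,0])
def loc(W): D=np.asarray(W)-O; return 1000*np.stack([c*D[...,0]+s*D[...,1],-s*D[...,0]+c*D[...,1],D[...,2]],-1)
for n,f in(("top","top0"),("side","side0")):
  P=np.load(f"pics/{f}.npy"); I=cv2.imread(f"pics/{f}.png"); H=cv2.cvtColor(I,cv2.COLOR_BGR2HSV); L=loc(P)
  near=(abs(L[...,0])<75)&(abs(L[...,1])<185)
  m=near&(H[...,2]>140)&(H[...,1]<60)&(L[...,2]>30)&(L[...,2]<55)&(L[...,0]<-15)&(abs(L[...,1])<62)
  q=L[m]; print(n,"backrest",len(q),np.percentile(q,[2,50,98],axis=0).tolist(), cv2.minAreaRect(q[:,:2].astype(np.float32)))
  m=near&(H[...,2]<90)&(L[...,2]>2)&(L[...,2]<20); q=L[m]; print("plate",len(q),cv2.minAreaRect(q[:,:2].astype(np.float32)))
  o=near&(H[...,0]<18)&(H[...,1]>130)&(L[...,2]>15)&(L[...,2]<50)&(L[...,1]<-50)&(L[...,1]>-95); q=L[o]; print("pad",len(q),np.percentile(q,[2,10,50,90,98],axis=0).tolist())
  k=near&(L[...,2]>145)&(L[...,2]<165); q=L[k]; print("knob",len(q),q.mean(0),cv2.minEnclosingCircle(q[:,:2].astype(np.float32)))
# plate end in wrist view
p=cv2.imread("pics/w2.png"); g=loc(np.load("pics/w2.npy"))
m=(p.max(-1)<100)&(g[...,2]>3)&(g[...,2]<18)&(abs(g[...,0])<70)&(g[...,1]>60)&(g[...,1]<180); m[200:]=0; q=g[m]; print("wplate",len(q),q.min(0),q.max(0),np.percentile(q,[1,99],axis=0))
q=q[q[:,1]>105]; e=[(y,q[abs(q[:,1]-y)<3][:,0].min(),q[abs(q[:,1]-y)<3][:,0].max()) for y in range(108,148,8)]; print(np.array(e))
s=(p.min(-1)>150)&(g[...,2]>25)&(g[...,2]<50)&(abs(g[...,0])<75);s[160:]=0; q=g[s]; print("cam",len(q),q.min(0),q.max(0))
```

```text
top backrest 126 [[-36.93696031161809, -43.104739941545304, 38.34974053152541], [-31.534707052132283, 2.8996125133137216, 44.67528873325869], [-25.62917569364111, 47.91129594843351, 51.28912143513715]] ((-31.150516510009766, 2.6598167419433594), (96.30892181396484, 11.969529151916504), 89.55064392089844)
plate 2053 ((-2.28302001953125, 6.4261322021484375), (103.74222564697266, 312.6076354980469), 0.4101099669933319)
pad 47 [[-17.632599694127187, -75.01803335482556, 16.056141596749182], [-15.525047012029875, -73.67995947408099, 23.200756759027243], [-0.04066044398209727, -69.99502538662254, 39.47315927621894], [15.933600628242202, -68.19285594705417, 45.25138896071786], [17.87649822357008, -67.74448233106163, 46.90083925631111]]
knob 161 [  0.2 103.7 151. ] ((-0.18082274496555328, 102.95602416992188), 21.13252830505371)
side backrest 194 [[-37.34084124559859, -47.17862177269752, 41.81610771164207], [-31.24102085580583, -3.609893728098053, 44.674976535552034], [-25.535657601715588, 46.28540445001296, 47.62374864770573]] ((-31.21506118774414, -0.6229667663574219), (12.554718971252441, 98.24955749511719), 0.5582512617111206)
plate 3234 ((-1.8800582885742188, 1.7983856201171875), (102.58356475830078, 316.6950378417969), 0.1742754876613617)
pad 23 [[-15.774302446297945, -78.4974674702357, 40.39145597140108], [-13.175711388738927, -78.05294524222535, 40.60326399700901], [3.85380042970016, -74.84082387642766, 42.54335259076651], [13.729676931368427, -72.30164911950853, 44.08463779586441], [16.23762536950124, -71.52861599126925, 45.567616005554015]]
knob 205 [  0.   99.4 149.7] ((1.022391676902771, 100.82491302490234), 21.38417625427246)
wplate 402 [-54.5  65.8   7.2] [ 48.9 159.   12.7] [[-54.2  65.9   7.8]
 [ 39.9 158.5  12.1]]
[[108.  -53.5 -28.5]
 [116.  -53.2 -28.4]
 [124.  -54.4 -28.4]
 [132.  -53.9 -32.8]
 [140.  -53.7 -39.2]]
cam 4169 [-46.4  70.9  36.7] [ 50.8 171.6  42.9]
```

Run:
```python
from h import *
np.set_printoptions(suppress=True,precision=1)
o=ctrl.get_obs(); yaw=o["eef_rot"][2]-np.pi/2;c,s=np.cos(yaw),np.sin(yaw); g=np.load("pics/w2.npy")
D=(g-o["ee_pos"])*1000; L=np.stack([c*D[...,0]+s*D[...,1],-s*D[...,0]+c*D[...,1],D[...,2]],-1)
m=(L[...,2]>0)&(L[...,2]<25)&(abs(L[...,0])<45)&(L[...,1]>0); m[300:]=0
q=L[m]; print(len(q),"z",np.median(q[:,2]))
for y in(30,40,50,60): r=q[abs(q[:,1]-y)<3]; print(y,np.percentile(r,[1,99],axis=0).tolist())
for x in(-15,0,15): r=q[abs(q[:,0]-x)<3]; print(x,r[:,1].max(),np.percentile(r[:,1],99))
print("force",o["force"],o["moment"])
O=np.array([.5287,-.1490]); go([*O,.29],np.pi/2+.077)
```

```text
11660 z 12.828399902648918
30 [[-22.441423562974315, 27.096037157392285, 8.77294249606804], [21.799632100381338, 32.94995852760155, 13.972694752942752]]
40 [[-22.673043097014027, 37.10871103425911, 9.03822077997706], [21.495317752282258, 42.95319215987565, 21.98212139062348]]
50 [[-22.577461582657357, 47.06044941869155, 8.942796453428391], [21.545945904494356, 52.968189445514206, 21.97999173833945]]
60 [[-22.38979814204684, 57.16318997861084, 8.724785881579836], [21.72190650761814, 62.98281846058322, 14.173012410026992]]
-15 65.0092482703255 64.61066703606586
0 65.01273850444156 64.62758845834686
15 65.02279871239668 64.62177092241795
force [ 0.3  0.1 -5.4] [-0.   0.1  0. ]
t 5.6 at [ 0.5 -0.1  0.3] [ 3.1 -0.   1.6]
shift [-7.4  1.6 -2.5] rot [ 0. -0.  0.]
```

The held camera is centred on the TCP, with its end 65.0 mm out and its underside 63.2 mm below. I'm lowering it most of the way to the pocket.

arm_command(
  plan=[
    [[-4,1,5,0,0,0,1],[-8,1.6,20,0,0,0,1],[-8,1.6,50,0,0,0,1],[-8,1.6,85,0,0,0,1],[-8,1.6,120,0,0,0,1],[-8,1.6,150,0,0,0,1],[-8,1.6,160,0,0,0,1],[-8,1.6,164,0,0,0,1],[-8,1.6,164,0,0,0,1],[-8,1.6,164,0,0,0,1]],
  ],
)

```text
time_s: 6.6
ee_pos: [0.5293, -0.1507, 0.1249]
eef_rot: [3.139, 0.001, 1.647]
force: [0.5, 1.2, -4.7]
grip_width: 0.0449
grip_force: 30.0
```

Run:
```python
from h import *
go([.5288,-.1495,.0732],np.pi/2+.077)
p,d=save("side","s1"); t,_=save("top","t1")
a=cv2.resize(p[230:390,230:390],(600,600),interpolation=3); cv2.imwrite("pics/s1c.png",a)
```

```text
t 6.6 at [ 0.5293 -0.1507  0.1249] [3.1395e+00 1.0000e-03 1.6469e+00]
shift [ 1.3 -0.6 51.7] rot [ 0.0021  0.001  -0.0009]
```

View pics/s1c.png

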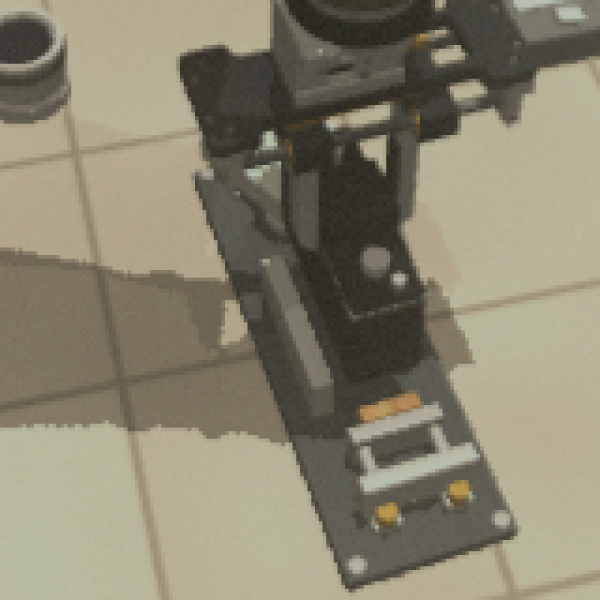

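The camera hangs aligned over the plate between cam and cork. The cork is at crop (390,405), clear of the camera's end at (385,370).

arm_command(
  plan=[
    [[0,0,8,0,0,0,1],[0,0,14,0,0,0,1],[0,0,16,0,0,0,1],[0,0,16,0,0,0,1],[0,0,16,0,0,0,1]],
  ],
)

```text
time_s: 7.2
ee_pos: [0.5287, -0.1505, 0.1075]
eef_rot: [3.142, 0.0, 1.647]
force: [-1.0, -0.8, -4.2]
grip_width: 0.0449
grip_force: 30.0
```

Run:
```python
from h import *
np.set_printoptions(suppress=True,precision=1)
go([.5288,-.1495,.0732],np.pi/2+.077)
O=ctrl.get_obs()["ee_pos"]*[1,1,0]; yaw=.077;c,s=np.cos(yaw),np.sin(yaw)
for n in("side","top"):
  p,d=save(n,n+"2"); D=(np.load(f"pics/{n}2.npy")-O)*1000
  L=np.stack([c*D[...,0]+s*D[...,1],-s*D[...,0]+c*D[...,1],D[...,2]],-1); H=cv2.cvtColor(p,cv2.COLOR_BGR2HSV)
  o=(H[...,0]<18)&(H[...,1]>120)&(L[...,2]>15)&(L[...,2]<50)&(L[...,1]<-50)&(L[...,1]>-100)&(abs(L[...,0])<40); q=L[o]; print(n,"pad",len(q),np.percentile(q,[2,10,50,90,98],axis=0).tolist())
  b=(H[...,2]<80)&(L[...,2]>85)&(L[...,2]<112)&(L[...,1]<-30)&(L[...,1]>-80)&(abs(L[...,0])<30); q=L[b]; print("cam end",len(q),np.percentile(q,[2,50,98],axis=0).tolist())
  r=(H[...,1]<60)&(L[...,2]>38)&(L[...,2]<52)&(L[...,0]<-22)&(L[...,0]>-45)&(abs(L[...,1])<60); q=L[r]; print("rest",len(q),np.percentile(q,[2,50,98],axis=0).tolist())
```

```text
t 7.2 at [ 0.5 -0.2  0.1] [3.1 0.  1.6]
shift [ 0.9  0.2 34.3] rot [ 0.  0. -0.]
side pad 43 [[-15.154351133176801, -78.37801703879887, 38.408456703603534], [-13.349532303234914, -77.16207083496751, 40.362020656230285], [5.978865397082548, -73.3272514084502, 42.29546141139954], [15.426265061920775, -68.99771995270419, 44.31793442537602], [17.903606488346778, -68.33811767078198, 44.80153215331568]]
cam end 168 [[-22.16816364232811, -66.23821904950557, 85.64943720626505], [-5.956586630469957, -64.23117387088962, 97.18244509181423], [19.738517500792913, -34.065102186690204, 110.80966309511564]]
rest 242 [[-37.70976808096262, -48.606061978081236, 39.401136826821116], [-31.116263745140213, -2.087535434775001, 44.0151491511909], [-24.085187408977202, 47.24512857688951, 48.107333650619125]]Traceback (most recent call last):
  File "<stdin>", line 8, in <module>
    return _quantile_unchecked(
        a, q, axis, out, overwrite_input, method, keepdims, weights)
    return _ureduce(a,
                    func=_quantile_ureduce_func,
    ...<5 lines>...
                    overwrite_input=overwrite_input,
                    method=method)
    r = func(a, **kwargs)
    result = _quantile(arr,
                       quantiles=q,
    ...<2 lines>...
                       out=out,
                       weights=wgt)
    slices_having_nans = np.isnan(arr[-1, ...])
                                  ~~~^^^^^^^^^
IndexError: index -1 is out of bounds for axis 0 with size 0
```

arm_command(
  plan=[
    [[0.5,0.2,8,0,0,0,1],[0.5,0.2,17,0,0,0,1],[0.5,0.2,25,0,0,0,1],[0.5,0.2,30,0,0,0,1],[0.5,0.2,32.5,0,0,0,1],[0.5,0.2,33.5,0,0,0,1],[0.5,0.2,34,0,0,0,1],[0.5,0.2,34,0,0,0,1],[0.5,0.2,34,0,0,0,1]],
  ],
)

```text
time_s: 8.2
ee_pos: [0.5289, -0.15, 0.0737]
eef_rot: [3.141, 0.0, 1.647]
force: [-0.2, -0.4, -5.7]
grip_width: 0.0449
grip_force: 30.0
```

arm_command(
  plan=[
    [[0,0,0.4,0,0,0,1],[0,0,0.8,0,0,0,1],[0,0,1.2,0,0,0,1],[0,0,1.2,0,0,0,1]],
  ],
)

```text
time_s: 8.6
ee_pos: [0.5292, -0.15, 0.0734]
eef_rot: [3.14, 0.001, 1.647]
force: [-2.5, 2.7, 7.8]
grip_width: 0.0445
grip_force: 30.0
```

It's seated: the load is off and z is as expected. Releasing and lifting clear.

arm_command(
  plan=[
    [[0,0,-0.6,0,0,0,1],[0,0,-0.6,0,0,0,0.3],[0,0,-0.6,0,0,0,0.0],[0,0,-0.6,0,0,0,-0.4],[0,0,-0.6,0,0,0,-0.7],[0,0,-0.6,0,0,0,-1],[0,0,-0.6,0,0,0,-1],[0,0,-0.6,0,0,0,-1],[0,0,-15,0,0,0,-1],[0,0,-50,0,0,0,-1],[0,0,-95,0,0,0,-1],[0,0,-140,0,0,0,-1]],
  ],
)

```text
time_s: 9.8
ee_pos: [0.5284, -0.1498, 0.2149]
eef_rot: [3.141, 0.0, 1.647]
force: [1.3, 0.4, -1.0]
grip_width: 0.0937
grip_force: 0.0
```

arm_command(
  plan=[
    [[-10,0,-40,0,0,0,-1],[-20,0,-80,0,0,0,-1],[-20,0,-80,0,0,0,-1],[-20,0,-80,0,0,0,-1],[-20,0,-80,0,0,0,-1]],
  ],
)

```text
time_s: 10.3
ee_pos: [0.5299, -0.1696, 0.2915]
eef_rot: [-3.14, -0.001, 1.647]
force: [0.0, 0.1, -1.0]
grip_width: 0.0942
grip_force: 0.0
```

Run:
```python
from h import *
o=ctrl.get_obs(); print(o["ee_pos"],np.abs(o["joint_vel"]).max())
p,d=save("wrist","w3"); g=np.load("pics/w3.npy")
np.set_printoptions(suppress=True,precision=4)
m=(g[...,2]>.142)&(g[...,2]<.16); m[310:]=0; q=g[m]; print("knob",m.sum(),q.mean(0),cv2.minEnclosingCircle((q[:,:2]*1000).astype(np.float32)))
b=(g[...,2]>.078)&(g[...,2]<.111)&(g[...,1]<-.065)&(abs(g[...,0]-.53)<.06); b[310:]=0; q=g[b]; print("cam",b.sum(),cv2.minAreaRect((q[:,:2]*1000).astype(np.float32)),np.median(q[:,2]))
```

```text
[ 0.52989654 -0.16956473  0.29150754] 0.010247186126563803
knob 2533 [ 0.5211 -0.0479  0.15  ] ((521.1939086914062, -47.37847900390625), 22.022708892822266)
cam 5956 ((528.8946533203125, -150.0673065185547), (45.498714447021484, 130.18653869628906), 4.158062934875488) 0.08694333485843
```

View pics/w3.png

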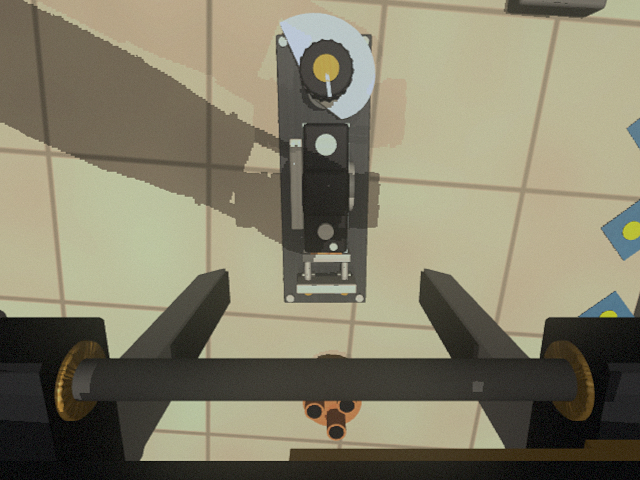

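The camera stands upright in the pocket between cam and pad: cork at px (328,254), back beside the backrest at (296,185), ring facing right at (352,185). The knob is at px (326,67) with its pointer tip at about (330,95).

```bash
cat >> h.py <<'E'
K=np.array([.5212,-.0477])
def pointer(tag):
    ob=ctrl.get_obs(); i,T=info("wrist"); p,d=cams.camera("wrist"); cv2.imwrite(f"pics/{tag}.png",p)
    v,u=np.mgrid[0:480,0:640]; dr=np.stack([(u-i["cx"])/i["fx"],(v-i["cy"])/i["fy"],np.ones_like(u)],-1)@T[:3,:3]; o=-T[:3,:3].T@T[:3,3]
    W=o+dr*((.152-o[2])/dr[...,2])[...,None]
    G=(dr*d[...,None]+o)
    kt=(abs(G[...,2]-.15)<.008)&(np.hypot(*(G[...,:2]-K).transpose(2,0,1))<.028)&(d>0)
    c,r=cv2.minEnclosingCircle((G[kt][:,:2]*1000).astype(np.float32)) if kt.sum() else ((0,0),0)
    H=cv2.cvtColor(p,cv2.COLOR_BGR2HSV); D=W[...,:2]-K; R=np.hypot(D[...,0],D[...,1])
    m=(H[...,2]>150)&(H[...,1]<70)&(R>.010)&(R<.0205)&kt
    q=D[m].mean(0); a=np.arctan2(q[1],q[0]); print(tag,"n",m.sum(),"circle",c,r,"yaw",a,"lock angle",-(a+np.pi/2-.077)); return a
E
python3 - <<'E'
from h import *
pointer("p0"); go([.5212,-.0477,.114],1.647)
E
```

```text
p0 n 54 circle (521.3079833984375, -47.32822036743164) 22.097929000854492 yaw -1.3632241762221944 lock angle -0.13057215057270216
t 10.4 at [ 0.53   -0.1695  0.2913] [-3.1399e+00 -8.0000e-04  1.6470e+00]
shift [122.    0.8 177.4] rot [-0.0017 -0.0008  0.    ]
```

arm_command(
  plan=[
    [[40,0.3,20,0,0,0,-1],[85,0.6,45,0,0,0,-1],[115,0.8,65,0,0,0,-1],[122,0.8,90,0,0,0,-1],[122,0.8,125,0,0,0,-1],[122,0.8,155,0,0,0,-1],[122,0.8,170,0,0,0,-1],[122,0.8,177,0,0,0,-1],[122,0.8,177,0,0,0,-1],[122,0.8,177,0,0,0,-1],[122,0.8,177,0,0,0,0],[122,0.8,177,0,0,0,1]],
  ],
  squeeze=40,
)

```text
time_s: 11.6
ee_pos: [0.5221, -0.0482, 0.116]
eef_rot: [3.14, 0.0, 1.647]
force: [-0.8, 0.5, -0.5]
grip_width: 0.0811
grip_force: 0.0
```

arm_command(
  plan=[
    [[0,0,0,0,0,0,1],[0,0,0,0,0,0,1],[0,0,0,0,0,0,1],[0,0,0,0,0,0,1],[0,0,0,0,0,0,1],[0,0,0,0,0,0,1],[0,0,0,0,0,0,1]],
  ],
)

```text
time_s: 12.3
ee_pos: [0.5217, -0.0482, 0.1152]
eef_rot: [-3.141, 0.0, 1.647]
force: [-2.7, -1.0, 1.6]
grip_width: 0.0419
grip_force: 40.0
```

Run:
```python
from h import *
o=ctrl.get_obs(); print(o["ee_pos"],o["eef_rot"],o["moment"],o["force"],o["grip_width"],o["grip_force"],o["qpos"])
p,_=cams.camera("wrist"); cv2.imwrite("pics/k1.png",p[200:440,180:460])
```

```text
[ 0.52168962 -0.0481875   0.11524803] [-3.14119982e+00  1.31828690e-05  1.64680187e+00] [-0.11970882  0.50787407  0.02159202] [-2.72475969 -1.04773864  1.55563557] 0.04185839820121606 40.00043749809265 [-1.61968424e-01  3.36699431e-01  1.69509749e+00 -1.17679897e-04
  1.11017439e+00 -2.37921634e-01]
```

View pics/k1.png

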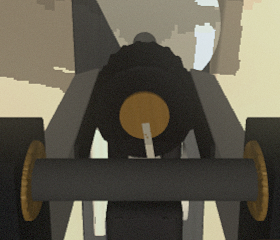

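arm_command(
  plan=[
    [[0,0,0,0,0,0.03,1],[0,0,0,0,0,0.06,1],[0,0,0,0,0,0.09,1],[0,0,0,0,0,0.12,1],[0,0,0,0,0,0.15,1],[0,0,0,0,0,0.18,1],[0,0,0,0,0,0.21,1],[0,0,0,0,0,0.24,1],[0,0,0,0,0,0.27,1],[0,0,0,0,0,0.3,1]],
  ],
)

```text
time_s: 13.35
ee_pos: [0.5212, -0.0481, 0.1152]
eef_rot: [-3.14, 0.0, 1.345]
force: [-8.8, 0.1, 5.3]
grip_width: 0.0412
grip_force: 40.0
```

```bash
cat >> h.py <<'E'
def st():
    o=ctrl.get_obs(); print(round(o["time_s"],2),"pos",o["ee_pos"].round(4),"yaw",o["eef_rot"][2].round(3),"M",o["moment"].round(3),"F",o["force"].round(1),"tau6",o["tau"][5].round(3),"w",o["grip_width"].round(4))
E
python3 -c "
from h import *
st()"
```

```text
Traceback (most recent call last):
  File "h.py", line 34, in st
    o=ctrl.get_obs(); print(round(o["time_s"],2),"pos",o["ee_pos"].round(4),"yaw",o["eef_rot"][2].round(3),"M",o["moment"].round(3),"F",o["force"].round(1),"tau6",o["tau"][5].round(3),"w",o["grip_width"].round(4))
                                                                                                                                                                                            ^^^^^^^^^^^^^^^^^^^^^
AttributeError: 'float' object has no attribute 'round'
```

```bash
sed -i 's/o\["grip_width"\].round(4)/round(o["grip_width"],4)/' h.py; python3 -c "
from h import *
st()"
```

```text
13.35 pos [ 0.5212 -0.0481  0.1152] yaw 1.345 M [-0.057  1.504  0.057] F [-8.8  0.1  5.3] tau6 -0.545 w 0.0412
```

arm_command(
  plan=[
    [[0,0,0,0,0,0.03,1],[0,0,0,0,0,0.06,1],[0,0,0,0,0,0.09,1],[0,0,0,0,0,0.12,1],[0,0,0,0,0,0.15,1]],
  ],
)

```text
time_s: 13.85
ee_pos: [0.5209, -0.0481, 0.1152]
eef_rot: [-3.139, 0.001, 1.195]
force: [-11.9, 0.9, 6.8]
grip_width: 0.0415
grip_force: 40.0
```

```bash
python3 -c "
from h import *
st()"
```

```text
13.85 pos [ 0.5209 -0.0481  0.1152] yaw 1.195 M [-0.016  1.785  0.105] F [-11.9   0.9   6.8] tau6 -0.54 w 0.0415
```

arm_command(
  plan=[
    [[0,0,0,0,0,0.03,1],[0,0,0,0,0,0.06,1],[0,0,0,0,0,0.09,1],[0,0,0,0,0,0.12,1]],
  ],
)

```text
time_s: 14.25
ee_pos: [0.5207, -0.0479, 0.1152]
eef_rot: [-3.139, 0.001, 1.075]
force: [-13.7, 1.7, 7.7]
grip_width: 0.0416
grip_force: 40.0
```

```bash
python3 -c "
from h import *
st()"
```

```text
14.25 pos [ 0.5207 -0.0479  0.1152] yaw 1.075 M [0.075 2.086 0.141] F [-13.7   1.7   7.7] tau6 -0.498 w 0.0416
```

arm_command(
  plan=[
    [[-0.2,-0.4,0,0,0,0,1],[-0.5,-0.9,0,0,0,0,1],[-0.5,-0.9,0,0,0,0.03,1],[-0.5,-0.9,0,0,0,0.06,1],[-0.5,-0.9,0,0,0,0.08,1]],
  ],
)

```text
time_s: 14.75
ee_pos: [0.5205, -0.0479, 0.1152]
eef_rot: [-3.141, 0.0, 0.995]
force: [-6.0, 2.2, 4.5]
grip_width: 0.0416
grip_force: 40.0
```

```bash
python3 -c "
from h import *
st()"
```

```text
14.75 pos [ 0.5205 -0.0479  0.1152] yaw 0.995 M [0.279 1.018 0.104] F [-6.   2.2  4.5] tau6 -0.138 w 0.0416
```

arm_command(
  plan=[
    [[0,0,0,0,0,0.03,1],[0,0,0,0,0,0.06,1],[0,0,0,0,0,0.08,1]],
  ],
)

```text
time_s: 15.05
ee_pos: [0.5204, -0.0478, 0.1152]
eef_rot: [-3.14, 0.0, 0.915]
force: [-6.6, 2.4, 3.8]
grip_width: 0.0414
grip_force: 40.0
```

```bash
python3 -c "
from h import *
st();pointer('p1')"
```

```text
15.05 pos [ 0.5204 -0.0478  0.1152] yaw 0.915 M [0.39  1.204 0.106] F [-6.6  2.4  3.8] tau6 -0.133 w 0.0414
p1 n 30 circle (525.2304077148438, -42.426422119140625) 27.00531768798828 yaw -2.107086307310854 lock angle 0.6132899805159573
```

arm_command(
  plan=[
    [[0,0,0,0,0,0.03,1],[0,0,0,0,0,0.06,1]],
  ],
)

```text
time_s: 15.3
ee_pos: [0.5203, -0.0477, 0.1152]
eef_rot: [-3.14, 0.0, 0.856]
force: [-7.7, 4.2, 4.6]
grip_width: 0.0415
grip_force: 40.0
```

```bash
python3 -c "
from h import *
st()"
```

```text
15.3 pos [ 0.5203 -0.0477  0.1152] yaw 0.856 M [0.522 1.305 0.378] F [-7.7  4.2  4.6] tau6 -0.328 w 0.0415
```

arm_command(
  plan=[
    [[0,0,0,0,0,0.03,1],[0,0,0,0,0,0.06,1]],
  ],
)

```text
time_s: 15.5
ee_pos: [0.5202, -0.0477, 0.1152]
eef_rot: [-3.14, 0.001, 0.796]
force: [-9.3, 4.4, 5.4]
grip_width: 0.0411
grip_force: 40.0
```

```bash
python3 -c "
from h import *
st();pointer('p2')"
```

```text
15.5 pos [ 0.5202 -0.0477  0.1152] yaw 0.796 M [0.674 1.377 0.45 ] F [-9.3  4.4  5.4] tau6 -0.231 w 0.0411
p2 n 15 circle (525.6853637695312, -43.125640869140625) 27.041452407836914 yaw -2.1757340323654786 lock angle 0.681937705570582
```

arm_command(
  plan=[
    [[0,0,0,0,0,0.03,1],[0,0,0,0,0,0.06,1]],
  ],
)

```text
time_s: 15.75
ee_pos: [0.5202, -0.0476, 0.1152]
eef_rot: [-3.14, 0.001, 0.736]
force: [-9.3, 5.1, 6.5]
grip_width: 0.0416
grip_force: 40.0
```

```bash
python3 -c "
from h import *
st();pointer('p3')"
```

```text
15.75 pos [ 0.5202 -0.0476  0.1152] yaw 0.736 M [0.631 1.565 0.425] F [-9.3  5.1  6.5] tau6 -0.215 w 0.0416
p3 n 5 circle (525.6063232421875, -43.69969177246094) 27.0698299407959 yaw -1.7933656473623047 lock angle 0.2995693205674082
```

The resistance rose sharply (Mz 0.106 to 0.378) just after yaw 0.915. That puts contact at a knob angle of about 0.615, so the target is about 1.40 on the knob itself.

arm_command(
  plan=[
    [[0,0,0,0,0,0.03,1],[0,0,0,0,0,0.06,1],[0,0,0,0,0,0.09,1],[0,0,0,0,0,0.12,1],[0,0,0,0,0,0.15,1],[0,0,0,0,0,0.18,1],[0,0,0,0,0,0.21,1],[0,0,0,0,0,0.24,1],[0,0,0,0,0,0.27,1],[0,0,0,0,0,0.3,1]],
  ],
  squeeze=50,
)

```text
time_s: 16.8
ee_pos: [0.5199, -0.0471, 0.1152]
eef_rot: [-3.139, 0.002, 0.436]
force: [-12.6, 9.2, 7.1]
grip_width: 0.0411
grip_force: 50.0
```

```bash
python3 -c "
from h import *
st()"
```

```text
16.8 pos [ 0.5199 -0.0471  0.1152] yaw 0.436 M [1.212 1.917 0.516] F [-12.6   9.2   7.1] tau6 -0.102 w 0.0411
```

arm_command(
  plan=[
    [[0,0,0,0,0,0.03,1],[0,0,0,0,0,0.06,1],[0,0,0,0,0,0.09,1],[0,0,0,0,0,0.12,1],[0,0,0,0,0,0.15,1],[0,0,0,0,0,0.18,1],[0,0,0,0,0,0.21,1],[0,0,0,0,0,0.24,1],[0,0,0,0,0,0.27,1],[0,0,0,0,0,0.3,1]],
  ],
)

```text
time_s: 17.8
ee_pos: [0.5197, -0.0466, 0.1152]
eef_rot: [-3.139, 0.003, 0.137]
force: [-13.5, 13.8, 7.5]
grip_width: 0.0412
grip_force: 50.0
```

```bash
python3 -c "
from h import *
st()"
```

```text
17.8 pos [ 0.5197 -0.0466  0.1152] yaw 0.137 M [1.926 2.299 0.652] F [-13.5  13.8   7.5] tau6 0.002 w 0.0412
```

arm_command(
  plan=[
    [[0,0,0,0,0,0,0.3],[0,0,0,0,0,0,-0.2],[0,0,0,0,0,0,-0.6],[0,0,0,0,0,0,-1],[0,0,0,0,0,0,-1],[0,0,0,0,0,0,-1],[0,0,-10,0,0,0,-1],[0,0,-40,0,0,0,-1],[0,0,-80,0,0,0,-1],[0,0,-110,0,0,0,-1],[0,0,-120,0,0,0,-1],[0,0,-120,0,0,0,-1]],
  ],
)

```text
time_s: 19.0
ee_pos: [0.5212, -0.0482, 0.2365]
eef_rot: [3.141, -0.002, 0.137]
force: [-0.0, 0.1, -1.0]
grip_width: 0.094
grip_force: 0.0
```

arm_command(
  plan=[
    [[0,0,0,0,0,0,-1],[0,0,0,0,0,0,-1],[0,0,0,0,0,0,-1]],
  ],
)

```text
time_s: 19.3
ee_pos: [0.5205, -0.0481, 0.2341]
eef_rot: [-3.141, 0.002, 0.137]
force: [-0.3, -0.1, -0.6]
grip_width: 0.0936
grip_force: 0.0
```

```bash
python3 -c "
from h import *
st();pointer('p4');go([.5212,-.0475,.115],.3)"
```

```text
19.3 pos [ 0.5205 -0.0481  0.2341] yaw 0.137 M [-0.011  0.138 -0.002] F [-0.3 -0.1 -0.6] tau6 -0.0 w 0.0936
p4 n 2 circle (520.8992919921875, -47.72066116333008) 22.153892517089844 yaw -2.7062766013462474 lock angle 1.2124802745513508
t 19.35 at [ 0.5205 -0.0481  0.2343] [-3.1411e+00  1.6000e-03  1.3680e-01]
shift [  0.9  -0.5 119.3] rot [-0.0006  0.0016 -0.1632]
```

View pics/p4.png

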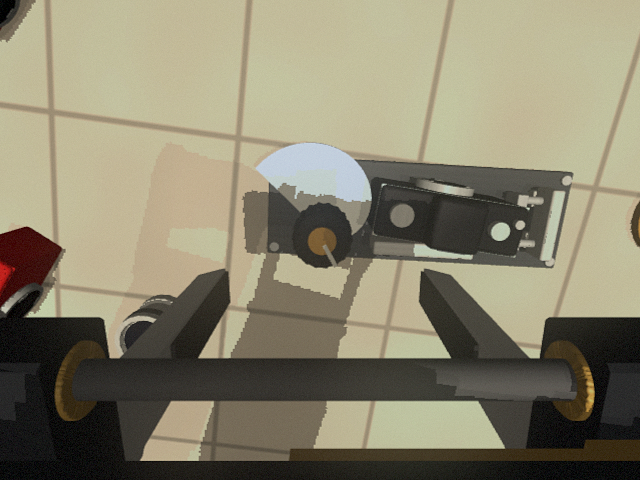

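The pointer is in shadow from (325,245) to (337,266). The camera body looks slightly turned against the plate, so I'm measuring both.

Run:
```python
from h import *
np.set_printoptions(suppress=True,precision=1)
p=cv2.imread("pics/p4.png")
for (u,v) in((337,266),(335,262),(325,245)):
  w=ray("wrist",u,v,.152)[:2]-K; a=np.arctan2(w[1],w[0]); print(u,v,w*1000,"lock",-(a+np.pi/2-.077).round(3))
c0=ray("wrist",322,241,.152)[:2]; w=ray("wrist",337,266,.152)[:2]-c0; print("disc-centred",-(np.arctan2(w[1],w[0])+np.pi/2-.077),(c0-K)*1000)
p2,d=cams.camera("wrist"); g=cloud("wrist",d)
yaw=.077;c,s=np.cos(yaw),np.sin(yaw); D=(g-[.5290,-.1494,0])*1000
L=np.stack([c*D[...,0]+s*D[...,1],-s*D[...,0]+c*D[...,1],D[...,2]],-1)
m=(L[...,2]>80)&(L[...,2]<110)&(abs(L[...,0])<50)&(L[...,1]<72)&(L[...,1]>-90); m[320:]=0; q=L[m]
print("camera",m.sum(),cv2.minAreaRect(q[:,:2].astype(np.float32)),q.min(0),q.max(0))
m=(L[...,2]>4)&(L[...,2]<14)&(abs(L[...,0])<70)&(L[...,1]<170)&(L[...,1]>-180)&(p2.max(-1)<110); m[320:]=0; q=L[m]
print("plate",m.sum(),cv2.minAreaRect(q[:,:2].astype(np.float32)))
cv2.imwrite("pics/p4z.png",cv2.resize(p[190:290,260:580],(800,250),interpolation=3))
```

```text
337 266 [-17.  -12.9] lock 0.996
335 262 [-14.2 -11.1] lock 0.985
325 245 [-2.8 -2.4] lock 0.945
disc-centred 0.9863617364548913 [-0.2  0.1]
camera 7875 ((5.899028778076172, -9.105255126953125), (130.3163299560547, 45.85747146606445), 84.16585540771484) [-23.3 -76.2  80.1] [ 35.   57.9 109. ]
plate 7796 ((-2.0187606811523438, 2.92926025390625), (105.29132843017578, 314.07354736328125), 0.19718340039253235)
```

View pics/p4z.png

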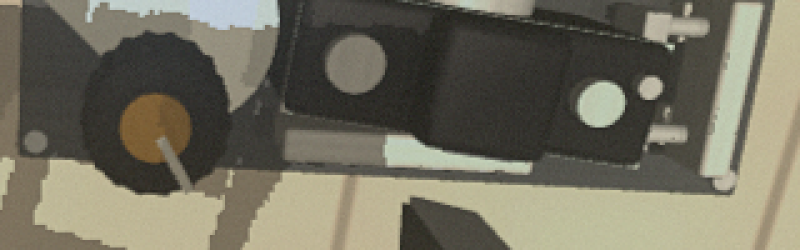

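The numbers show the knob at lock 0.99. The camera has been skewed: yaw -5.8° against the cradle, centre at (5.9, -9.1) mm. The cam pushes off-centre during the free slide. I'll loosen the knob, reseat the camera flush against the backrest and pad so there is no free slide, then tighten again.

arm_command(
  plan=[
    [[0.9,-0.5,30,0,0,0,-1],[0.9,-0.5,70,0,0,0,-1],[0.9,-0.5,105,0,0,0,-1],[0.9,-0.5,117,0,0,0,-1],[0.9,-0.5,119,0,0,0,-1],[0.9,-0.5,119,0,0,0,0],[0.9,-0.5,119,0,0,0,1],[0.9,-0.5,119,0,0,0,1],[0.9,-0.5,119,0,0,0,1],[0.9,-0.5,119,0,0,0,1],[0.9,-0.5,119,0,0,0,1],[0.9,-0.5,119,0,0,0,1]],
  ],
)

```text
time_s: 20.6
ee_pos: [0.5215, -0.0465, 0.1163]
eef_rot: [-3.139, 0.0, 0.137]
force: [-3.5, 30.5, 4.6]
grip_width: 0.0411
grip_force: 19.9
```

arm_command(
  plan=[
    [[0,0,0,0,0,0,1],[0,0,0,0,0,-0.08,1],[0,0,0,0,0,-0.16,1],[0,0,0,0,0,-0.24,1],[0,0,0,0,0,-0.32,1],[0,0,0,0,0,-0.4,1],[0,0,0,0,0,-0.48,1],[0,0,0,0,0,-0.56,1],[0,0,0,0,0,-0.64,1],[0,0,0,0,0,-0.72,1],[0,0,0,0,0,-0.8,1],[0,0,0,0,0,-0.88,1]],
  ],
)

```text
time_s: 21.8
ee_pos: [0.5215, -0.0464, 0.1163]
eef_rot: [-3.14, -0.001, 1.02]
force: [-1.5, 9.3, 3.0]
grip_width: 0.0414
grip_force: 50.0
```

```bash
python3 -c "
from h import *
st()"
```

```text
21.8 pos [ 0.5215 -0.0464  0.1163] yaw 1.02 M [ 1.543  0.396 -0.069] F [-1.5  9.3  3. ] tau6 1.6 w 0.0414
```

arm_command(
  plan=[
    [[0,0,0,0,0,-0.06,1],[0,0,0,0,0,-0.12,1],[0,0,0,0,0,-0.12,0],[0,0,0,0,0,-0.12,-1],[0,0,0,0,0,-0.12,-1],[0,0,0,0,0,-0.12,-1],[0,0,0,0,0,-0.12,-1],[0,0,-30,0,0,-0.12,-1],[0,0,-70,0,0,-0.2,-1],[0,0,-110,0,0,-0.3,-1],[0,0,-150,0,0,-0.4,-1],[0,0,-180,0,0,-0.5,-1]],
  ],
)

```text
time_s: 23.0
ee_pos: [0.5217, -0.0476, 0.299]
eef_rot: [3.139, 0.0, 1.521]
force: [-0.3, 0.4, -0.8]
grip_width: 0.0937
grip_force: 0.0
```

arm_command(
  plan=[
    [[-30,4,5,0,0,-0.03,-1],[-70,8,8,0,0,-0.07,-1],[-105,12,8,0,0,-0.1,-1],[-121,14,8,0,0,-0.126,-1],[-121,14,8,0,0,-0.126,-1],[-121,14,8,0,0,-0.126,-1],[-121,14,8,0,0,-0.126,-1],[-121,14,8,0,0,-0.126,-1]],
  ],
)

```text
time_s: 23.8
ee_pos: [0.5292, -0.1683, 0.2884]
eef_rot: [3.141, 0.0, 1.644]
force: [-0.5, 0.8, -0.2]
grip_width: 0.0939
grip_force: 0.0
```

```bash
cat >> h.py <<'E'
def scene(tag):
    pointer(tag); p,d=cams.camera("wrist"); g=cloud("wrist",d); cv2.imwrite(f"pics/{tag}b.png",p)
    yaw=.077;c,s=np.cos(yaw),np.sin(yaw); D=(g-[.5290,-.1494,0])*1000
    L=np.stack([c*D[...,0]+s*D[...,1],-s*D[...,0]+c*D[...,1],D[...,2]],-1); np.save(f"pics/{tag}L.npy",L)
    m=(L[...,2]>80)&(L[...,2]<112)&(abs(L[...,0])<50)&(L[...,1]<72)&(L[...,1]>-95); m[320:]=0
    n,lab,stt,_=cv2.connectedComponentsWithStats(m.astype(np.uint8)); m=lab==1+stt[1:,4].argmax(); q=L[m]
    r=cv2.minAreaRect(q[:,:2].astype(np.float32)); print("camera (cradle mm)",m.sum(),r,"z",np.percentile(q[:,2],[5,50,98]))
    W=g[m]; print(" world",cv2.minAreaRect((W[:,:2]*1000).astype(np.float32)))
    H=cv2.cvtColor(p,cv2.COLOR_BGR2HSV)
    b=(L[...,2]>38)&(L[...,2]<50)&(L[...,0]<-18)&(L[...,0]>-45)&(abs(L[...,1])<60); q=L[b]
    if len(q): print(" rest",len(q),np.percentile(q,[2,50,98],axis=0).round(1).tolist())
    b=(H[...,0]<18)&(H[...,1]>110)&(L[...,2]>15)&(L[...,2]<50)&(L[...,1]<-55)&(L[...,1]>-100)&(abs(L[...,0])<40); q=L[b]
    if len(q): print(" pad",len(q),np.percentile(q,[2,50,98],axis=0).round(1).tolist())
E
python3 -c "
from h import *
np.set_printoptions(suppress=True,precision=3)
st();scene('v1')"
```

```text
23.8 pos [ 0.529 -0.168  0.288] yaw 1.644 M [-0.077  0.079  0.026] F [-0.5  0.8 -0.2] tau6 0.02 w 0.0939
v1 n 56 circle (521.1458740234375, -47.54092025756836) 22.017292022705078 yaw -1.525510800562509 lock angle 0.031714473767612536
camera (cradle mm) 5995 ((12.289168357849121, -2.4536285400390625), (130.4691619873047, 45.91392135620117), 78.84729766845703) z [ 84.05   87.181 107.05 ]
 world ((541.4415893554688, -150.90103149414062), (130.46913146972656, 45.913909912109375), 83.25901794433594)
 rest 1174 [[-38.7, -47.0, 42.3], [-31.8, 2.7, 44.9], [-25.2, 48.2, 46.4]]
 pad 26 [[-17.2, -79.1, 41.2], [-13.2, -77.4, 43.2], [-4.0, -75.4, 44.6]]
```

```bash
python3 -c "
from h import *
go([.5414,-.1509,.0735],1.453)"
```

```text
t 23.9 at [ 0.5292 -0.1685  0.2884] [3.1413e+00 1.0000e-04 1.6435e+00]
shift [ 16.7  13.4 214.9] rot [3.000e-04 1.000e-04 1.905e-01]
```

arm_command(
  plan=[
    [[5,4,10,0,0,0.06,-1],[12,10,40,0,0,0.14,-1],[16.7,13.4,80,0,0,0.19,-1],[16.7,13.4,120,0,0,0.19,-1],[16.7,13.4,160,0,0,0.19,-1],[16.7,13.4,190,0,0,0.19,-1],[16.7,13.4,207,0,0,0.19,-1],[16.7,13.4,213,0,0,0.19,-1],[16.7,13.4,215,0,0,0.19,-1],[16.7,13.4,215,0,0,0.19,-1],[16.7,13.4,215,0,0,0.19,-0.5],[16.7,13.4,215,0,0,0.19,0.5]],
  ],
  squeeze=30,
)

```text
time_s: 25.1
ee_pos: [0.5416, -0.1516, 0.0741]
eef_rot: [3.14, 0.0, 1.453]
force: [-1.0, 1.1, 0.1]
grip_width: 0.081
grip_force: 0.0
```

arm_command(
  plan=[
    [[0,0,0,0,0,0,1],[0,0,0,0,0,0,1],[0,0,0,0,0,0,1],[0,0,0,0,0,0,1],[0,0,0,0,0,0,1],[0,0,0,0,0,0,1],[0,0,-5,0,0,0,1],[0,0,-20,0,0,0,1],[0,0,-40,0,0,0,1],[0,0,-45,0,0,0,1],[0,0,-45,0,0,0,1],[0,0,-45,0,0,0,1]],
  ],
)

```text
time_s: 26.3
ee_pos: [0.5408, -0.1514, 0.1173]
eef_rot: [-3.14, -0.0, 1.453]
force: [0.0, 0.9, -5.1]
grip_width: 0.0449
grip_force: 30.0
```

```bash
python3 -c "
from h import *
np.set_printoptions(suppress=True,precision=3)
st()
p,d=cams.camera('wrist'); o=ctrl.get_obs(); g=cloud('wrist',d)
y=o['eef_rot'][2]-np.pi/2;c,s=np.cos(y),np.sin(y);D=(g-o['ee_pos'])*1000
L=np.stack([c*D[...,0]+s*D[...,1],-s*D[...,0]+c*D[...,1],D[...,2]],-1)
m=(L[...,2]>3)&(L[...,2]<25)&(abs(L[...,0])<32)&(L[...,1]>24)&(L[...,1]<76);m[300:]=0;q=L[m]
print(m.sum(),cv2.minAreaRect(q[:,:2].astype(np.float32)),np.median(q[:,2]),np.percentile(q[:,1],99.5),np.percentile(q[:,0],[1,99]))
O=np.array([.5288,-.1490]);C,S=np.cos(.077),np.sin(.077)
t=O+[C*-1.5-S*-2.5,S*-1.5+C*-2.5]; go([*t,.12],np.pi/2+.077)"
```

```text
26.3 pos [ 0.541 -0.151  0.117] yaw 1.453 M [-0.05   0.072 -0.004] F [ 0.   0.9 -5.1] tau6 0.0 w 0.0449
9973 ((-0.3839893341064453, 45.09476852416992), (42.166595458984375, 45.841373443603516), 89.99163818359375) 12.76084491263045 66.14174259005125 [-22.568  21.846]
t 26.35 at [ 0.541 -0.151  0.117] [-3.14  -0.     1.453]
shift [-2742.3  -999.4    -2. ] rot [-0.002 -0.001 -0.195]
```

arm_command(
  plan=[
    [[-1,-4,0,0,0,-0.08,1],[-2,-9,0,0,0,-0.15,1],[-2.8,-13,0,0,0,-0.195,1],[-2.8,-13,0,0,0,-0.195,1],[-2.8,-13,12,0,0,-0.195,1],[-2.8,-13,24,0,0,-0.195,1],[-2.8,-13,34,0,0,-0.195,1],[-2.8,-13,40,0,0,-0.195,1],[-2.8,-13,42,0,0,-0.195,1],[-2.8,-13,42.5,0,0,-0.195,1],[-2.8,-13,42.5,0,0,-0.195,1]],
  ],
)

```text
time_s: 27.45
ee_pos: [0.5282, -0.1528, 0.076]
eef_rot: [3.141, 0.0, 1.648]
force: [-0.5, 0.7, -3.9]
grip_width: 0.0446
grip_force: 30.0
```

arm_command(
  plan=[
    [[0,-0.7,0,0,0,0,1],[0,-1.4,0,0,0,0,1],[0,-1.4,0,0,0,0,1]],
  ],
)

```text
time_s: 27.75
ee_pos: [0.5269, -0.1529, 0.0761]
eef_rot: [3.14, 0.0, 1.648]
force: [1.8, 1.2, -4.9]
grip_width: 0.045
grip_force: 30.0
```

arm_command(
  plan=[
    [[0,-0.5,0,0,0,0,1],[0,-1,0,0,0,0,1],[0,-1,0,0,0,0,1]],
  ],
)

```text
time_s: 28.05
ee_pos: [0.5268, -0.1529, 0.0762]
eef_rot: [3.138, 0.001, 1.648]
force: [8.2, 1.3, -7.7]
grip_width: 0.0448
grip_force: 30.0
```

arm_command(
  plan=[
    [[0,-0.5,0,0,0,0,1],[0,-1,0,0,0,0,1],[0,-1,0,0,0,0,1]],
  ],
)

```text
time_s: 28.35
ee_pos: [0.5267, -0.153, 0.0765]
eef_rot: [3.136, 0.001, 1.648]
force: [13.0, 2.5, -9.8]
grip_width: 0.0449
grip_force: 30.0
```

Backrest contact found. Now easing off and sliding toward the pad.

arm_command(
  plan=[
    [[0,1,0,0,0,0,1],[0,1.7,0,0,0,0,1],[-0.5,1.7,0,0,0,0,1],[-1,1.7,0,0,0,0,1],[-1,1.7,0,0,0,0,1]],
  ],
)

```text
time_s: 28.85
ee_pos: [0.527, -0.1538, 0.076]
eef_rot: [3.14, 0.0, 1.648]
force: [6.2, 1.9, -4.7]
grip_width: 0.0447
grip_force: 30.0
```

arm_command(
  plan=[
    [[-0.5,0,0,0,0,0,1],[-1,0,0,0,0,0,1],[-1,0,0,0,0,0,1]],
  ],
)

```text
time_s: 29.15
ee_pos: [0.527, -0.1547, 0.076]
eef_rot: [3.14, -0.0, 1.648]
force: [6.0, 2.4, -5.0]
grip_width: 0.0445
grip_force: 30.0
```

arm_command(
  plan=[
    [[-0.5,0,0,0,0,0,1],[-1,0,0,0,0,0,1],[-1,0,0,0,0,0,1]],
  ],
)

```text
time_s: 29.45
ee_pos: [0.5271, -0.1553, 0.076]
eef_rot: [3.14, -0.001, 1.648]
force: [5.6, 5.3, -3.9]
grip_width: 0.0449
grip_force: 30.0
```

Pad contact. Lowering to the plate.

arm_command(
  plan=[
    [[-0.2,0,1,0,0,0,1],[-0.2,0,2,0,0,0,1],[-0.2,0,2.5,0,0,0,1],[-0.2,0,3,0,0,0,1],[-0.2,0,3,0,0,0,1]],
  ],
)

```text
time_s: 29.95
ee_pos: [0.5271, -0.1552, 0.0734]
eef_rot: [3.14, -0.001, 1.648]
force: [4.2, 8.3, 1.4]
grip_width: 0.0453
grip_force: 30.0
```

arm_command(
  plan=[
    [[0,0,0,0,0,0,0.6],[0,0,0,0,0,0,0.2],[0,0,0,0,0,0,-0.2],[0,0,0,0,0,0,-0.6],[0,0,0,0,0,0,-1],[0,0,0,0,0,0,-1],[0,0,0,0,0,0,-1],[0,0,-15,0,0,0,-1],[0,0,-50,0,0,0,-1],[0,0,-95,0,0,0,-1],[0,0,-140,0,0,0,-1],[-6,0,-185,0,0,0,-1]],
  ],
)

```text
time_s: 31.15
ee_pos: [0.5267, -0.1617, 0.2597]
eef_rot: [3.142, 0.0, 1.648]
force: [0.6, -0.2, -0.1]
grip_width: 0.0937
grip_force: 0.0
```

arm_command(
  plan=[
    [[-12,0,-25,0,0,0,-1],[-12,0,-30,0,0,0,-1],[-12,0,-30,0,0,0,-1],[-12,0,-30,0,0,0,-1],[-12,0,-30,0,0,0,-1]],
  ],
)

```text
time_s: 31.65
ee_pos: [0.5276, -0.1736, 0.2862]
eef_rot: [-3.139, -0.001, 1.648]
force: [-1.0, 0.3, -0.0]
grip_width: 0.0938
grip_force: 0.0
```

```bash
python3 -c "
from h import *
np.set_printoptions(suppress=True,precision=3)
st();scene('v2');go([.5203,-.0468,.115],1.647)"
```

```text
31.65 pos [ 0.528 -0.174  0.286] yaw 1.648 M [-0.044  0.054  0.025] F [-1.   0.3 -0. ] tau6 0.005 w 0.0938
v2 n 49 circle (521.131103515625, -47.56401824951172) 22.03261947631836 yaw -1.480163679996846 lock angle -0.013632646798050499
camera (cradle mm) 6082 ((-2.3798294067382812, -4.493324279785156), (45.52002716064453, 129.36708068847656), 0.17929184436798096) z [ 84.361  87.445 107.347]
 world ((526.9728393554688, -154.06307983398438), (45.52001953125, 129.36708068847656), 4.591095447540283)
 rest 927 [[-38.6, -47.4, 43.3], [-33.1, 5.4, 45.2], [-27.6, 48.3, 46.8]]
t 31.75 at [ 0.528 -0.174  0.287] [-3.14  -0.001  1.648]
shift [127.    2.6 171.9] rot [-0.001 -0.001  0.001]
```

The camera is now straight (0.2°), flush to the backrest and just touching the pad; the knob is back at about 0. Gripping the knob again.

arm_command(
  plan=[
    [[40,1,15,0,0,0,-1],[85,2,40,0,0,0,-1],[118,2.6,60,0,0,0,-1],[127,2.6,85,0,0,0,-1],[127,2.6,120,0,0,0,-1],[127,2.6,150,0,0,0,-1],[127,2.6,165,0,0,0,-1],[127,2.6,172,0,0,0,-1],[127,2.6,172,0,0,0,-1],[127,2.6,172,0,0,0,-1],[127,2.6,172,0,0,0,0],[127,2.6,172,0,0,0,1]],
  ],
  squeeze=50,
)

```text
time_s: 32.95
ee_pos: [0.5211, -0.0473, 0.1165]
eef_rot: [3.14, 0.0, 1.648]
force: [0.3, 0.2, 0.6]
grip_width: 0.0817
grip_force: 0.0
```

arm_command(
  plan=[
    [[0,0,0,0,0,0,1],[0,0,0,0,0,0,1],[0,0,0,0,0,0,1],[0,0,0,0,0,0,1],[0,0,0,0,0,0,1],[0,0,0,0,0,0,1],[0,0,0,0,0,0,1]],
  ],
)

```text
time_s: 33.65
ee_pos: [0.5215, -0.0472, 0.1158]
eef_rot: [3.14, 0.0, 1.648]
force: [8.3, 0.1, -3.7]
grip_width: 0.0413
grip_force: 50.0
```

arm_command(
  plan=[
    [[0,0,0,0,0,0.03,1],[0,0,0,0,0,0.06,1],[0,0,0,0,0,0.1,1],[0,0,0,0,0,0.14,1],[0,0,0,0,0,0.18,1],[0,0,0,0,0,0.22,1],[0,0,0,0,0,0.26,1],[0,0,0,0,0,0.3,1],[0,0,0,0,0,0.34,1],[0,0,0,0,0,0.38,1],[0,0,0,0,0,0.41,1],[0,0,0,0,0,0.44,1]],
  ],
)

```text
time_s: 34.85
ee_pos: [0.5211, -0.0471, 0.1158]
eef_rot: [3.141, -0.0, 1.207]
force: [5.4, 0.2, -1.9]
grip_width: 0.0418
grip_force: 50.0
```

```bash
python3 -c "
from h import *
st()"
```

```text
34.85 pos [ 0.5211 -0.0471  0.1158] yaw 1.207 M [ 0.154 -0.535 -0.021] F [ 5.4  0.2 -1.9] tau6 -0.554 w 0.0418
```

arm_command(
  plan=[
    [[0,0,0,0,0,0.03,1],[0,0,0,0,0,0.06,1],[0,0,0,0,0,0.08,1]],
  ],
)

```text
time_s: 35.15
ee_pos: [0.5211, -0.0471, 0.1158]
eef_rot: [3.141, -0.0, 1.127]
force: [4.7, 1.8, -1.8]
grip_width: 0.0413
grip_force: 50.0
```

```bash
python3 -c "
from h import *
st()"
```

```text
35.15 pos [ 0.5211 -0.0471  0.1158] yaw 1.127 M [ 0.254 -0.586  0.027] F [ 4.7  1.8 -1.8] tau6 -0.181 w 0.0413
```

arm_command(
  plan=[
    [[0,0,0,0,0,0.02,1],[0,0,0,0,0,0.04,1]],
  ],
)

```text
time_s: 35.35
ee_pos: [0.521, -0.0471, 0.1158]
eef_rot: [3.141, -0.0, 1.087]
force: [4.0, 0.9, -1.7]
grip_width: 0.0415
grip_force: 50.0
```

```bash
python3 -c "
from h import *
st()"
```

```text
35.35 pos [ 0.521  -0.0471  0.1158] yaw 1.087 M [ 0.277 -0.52   0.034] F [ 4.   0.9 -1.7] tau6 -0.358 w 0.0415
```

arm_command(
  plan=[
    [[0,0,0,0,0,0.02,1],[0,0,0,0,0,0.04,1]],
  ],
)

```text
time_s: 35.55
ee_pos: [0.521, -0.0471, 0.1158]
eef_rot: [3.141, -0.0, 1.047]
force: [4.8, 1.4, -1.5]
grip_width: 0.041
grip_force: 50.0
```

```bash
python3 -c "
from h import *
st()"
```

```text
35.55 pos [ 0.521  -0.0471  0.1158] yaw 1.047 M [ 0.315 -0.501  0.048] F [ 4.8  1.4 -1.5] tau6 -0.36 w 0.041
```

arm_command(
  plan=[
    [[0,0,0,0,0,0.02,1],[0,0,0,0,0,0.04,1]],
  ],
)

```text
time_s: 35.75
ee_pos: [0.521, -0.047, 0.1158]
eef_rot: [3.141, -0.0, 1.007]
force: [4.7, 2.7, -1.2]
grip_width: 0.0414
grip_force: 50.0
```

```bash
python3 -c "
from h import *
st()"
```

```text
35.75 pos [ 0.521  -0.047   0.1158] yaw 1.007 M [ 0.492 -0.522  0.343] F [ 4.7  2.7 -1.2] tau6 -0.139 w 0.0414
```

arm_command(
  plan=[
    [[0,0,0,0,0,0.02,1],[0,0,0,0,0,0.04,1]],
  ],
)

```text
time_s: 35.95
ee_pos: [0.5209, -0.047, 0.1158]
eef_rot: [3.141, -0.0, 0.967]
force: [4.8, 2.3, -1.0]
grip_width: 0.0417
grip_force: 50.0
```

```bash
python3 -c "
from h import *
st()"
```

```text
35.95 pos [ 0.5209 -0.047   0.1158] yaw 0.967 M [ 0.47  -0.505  0.35 ] F [ 4.8  2.3 -1. ] tau6 -0.053 w 0.0417
```

arm_command(
  plan=[
    [[0,0,0,0,0,0.02,1],[0,0,0,0,0,0.04,1]],
  ],
)

```text
time_s: 36.15
ee_pos: [0.5209, -0.047, 0.1158]
eef_rot: [3.141, -0.0, 0.927]
force: [3.6, 3.2, -2.2]
grip_width: 0.0414
grip_force: 50.0
```

```bash
python3 -c "
from h import *
st()"
```

```text
36.15 pos [ 0.5209 -0.047   0.1158] yaw 0.927 M [ 0.589 -0.476  0.425] F [ 3.6  3.2 -2.2] tau6 -0.004 w 0.0414
```

Sharp rise (0.05 to 0.34 N m) at tool yaw about 1.04, which puts contact at lock about 0.60. That agrees with the first time, so the target is lock about 1.39. I'll turn on most of the way, then release and check.

arm_command(
  plan=[
    [[0,0,0,0,0,0.04,1],[0,0,0,0,0,0.08,1],[0,0,0,0,0,0.12,1],[0,0,0,0,0,0.16,1],[0,0,0,0,0,0.2,1],[0,0,0,0,0,0.24,1],[0,0,0,0,0,0.28,1],[0,0,0,0,0,0.32,1],[0,0,0,0,0,0.36,1],[0,0,0,0,0,0.4,1],[0,0,0,0,0,0.44,1]],
  ],
)

```text
time_s: 37.25
ee_pos: [0.5207, -0.0467, 0.1158]
eef_rot: [-3.141, -0.0, 0.487]
force: [2.1, 5.6, 0.1]
grip_width: 0.0416
grip_force: 50.0
```

```bash
python3 -c "
from h import *
st()"
```

```text
37.25 pos [ 0.5207 -0.0467  0.1158] yaw 0.487 M [ 0.937 -0.147  0.482] F [2.1 5.6 0.1] tau6 -0.352 w 0.0416
```

arm_command(
  plan=[
    [[0,0,0,0,0,0,0.4],[0,0,0,0,0,0,0],[0,0,0,0,0,0,-0.5],[0,0,0,0,0,0,-1],[0,0,0,0,0,0,-1],[0,0,-15,0,0,0,-1],[0,0,-50,0,0,0,-1],[0,0,-90,0,0,0,-1],[0,0,-120,0,0,0,-1],[0,0,-130,0,0,0,-1],[0,0,-130,0,0,0,-1],[0,0,-130,0,0,0,-1]],
  ],
)

```text
time_s: 38.45
ee_pos: [0.5203, -0.0472, 0.2441]
eef_rot: [-3.14, 0.002, 0.488]
force: [0.5, 0.2, -0.1]
grip_width: 0.094
grip_force: 0.0
```

```bash
sed -i 's/H\[...,2\]>150)&(H\[...,1\]<70)&(R>.010)/H[...,2]>95)\&(H[...,1]<70)\&(R>.009)/' h.py; python3 -c "
from h import *
np.set_printoptions(suppress=True,precision=3)
st();scene('v3')"
```

```text
38.45 pos [ 0.52  -0.047  0.244] yaw 0.488 M [-0.044  0.113 -0.003] F [ 0.5  0.2 -0.1] tau6 0.0 w 0.094
v3 n 66 circle (520.9126586914062, -47.56554412841797) 22.037683486938477 yaw -2.5415104734883642 lock angle 1.0477141466934676
camera (cradle mm) 5691 ((1.5527400970458984, -8.039070129394531), (130.3647003173828, 45.97760772705078), 86.2700424194336) z [ 83.563  87.211 107.079]
 world ((531.16650390625, -157.29580688476562), (45.97764587402344, 130.36471557617188), 0.6818158030509949)
 rest 647 [[-38.9, -17.4, 42.8], [-33.6, 22.2, 45.0], [-27.0, 49.4, 46.6]]
 pad 2 [[17.8, -83.3, 42.9], [18.1, -82.3, 43.4], [18.4, -81.3, 43.9]]
```

The knob is at lock 1.05, but the camera is skewing again (-3.7°). I'm measuring where the cam touches it.

Run:
```python
from h import *
np.set_printoptions(suppress=True,precision=1)
for t in("v1","v2","v3"):
  L=np.load(f"pics/{t}L.npy"); m=(L[...,2]>33)&(L[...,2]<46)&(L[...,1]>30)&(L[...,1]<190)&(abs(L[...,0])<90)
  if t!="v1": pass
  q=L[m]; print(t,len(q)); 
  print([(x,round(float(np.percentile(q[abs(q[:,0]-x)<3][:,1],2)),1),round(float(q[abs(q[:,0]-x)<3][:,1].max()),1)) for x in range(-50,75,6) if (abs(q[:,0]-x)<3).sum()>8])
```

```text
v1 4385
[(-38, 30.6, 170.1), (-32, 30.6, 172.2), (-26, 31.6, 172.9), (-20, 137.5, 173.5), (-14, 143.4, 173.9), (-8, 87.6, 173.8), (-2, 80.8, 172.9), (4, 74.7, 172.0), (10, 69.6, 171.3), (16, 68.6, 168.9), (22, 70.6, 166.3), (28, 73.4, 162.5), (34, 76.7, 158.2), (40, 80.7, 152.7), (46, 87.7, 145.0), (52, 97.5, 133.0)]
v2 4328
[(-38, 30.8, 168.2), (-32, 30.8, 172.0), (-26, 33.2, 172.8), (-20, 138.8, 173.7), (-14, 144.7, 173.5), (-8, 86.8, 173.7), (-2, 80.7, 173.1), (4, 74.9, 172.5), (10, 69.7, 170.8), (16, 68.7, 168.8), (22, 69.8, 166.5), (28, 72.8, 162.7), (34, 76.7, 158.2), (40, 80.8, 152.6), (46, 87.7, 144.9), (52, 97.2, 134.3)]
v3 5813
[(-38, 31.0, 50.0), (-32, 30.4, 50.0), (-26, 31.4, 49.9), (-14, 57.1, 64.3), (-8, 57.1, 120.0), (-2, 56.8, 128.1), (4, 56.7, 134.8), (10, 56.5, 142.8), (16, 56.2, 149.3), (22, 55.6, 157.0), (28, 41.7, 164.6), (34, 63.8, 169.5), (40, 67.4, 168.4), (46, 71.7, 162.6), (52, 77.7, 155.6), (58, 85.4, 146.6), (64, 96.8, 132.5)]
```

```bash
cat >> h.py <<'E'
def sidecam(tag):
    p,d=cams.camera("side"); cv2.imwrite(f"pics/{tag}.png",p); g=cloud("side",d)
    yaw=.077;c,s=np.cos(yaw),np.sin(yaw); D=(g-[.5290,-.1494,0])*1000
    L=np.stack([c*D[...,0]+s*D[...,1],-s*D[...,0]+c*D[...,1],D[...,2]],-1)
    m=(L[...,2]>76)&(L[...,2]<93)&(abs(L[...,0])<50)&(L[...,1]<66)&(L[...,1]>-90)&(d>0); q=L[m][:,:2].astype(np.float32)
    # edges: back edge x-min along y, line fit
    ys=np.arange(-60,50,8); e=np.array([(y,np.percentile(q[abs(q[:,1]-y)<5][:,0],5)) for y in ys if (abs(q[:,1]-y)<5).sum()>12])
    k=np.polyfit(e[:,0],e[:,1],1); print(tag,len(q),"rect",cv2.minAreaRect(q),"back edge slope deg",np.degrees(np.arctan(-k[0])),"x at 0",k[1])
E
python3 -c "
from h import *
sidecam('sc1')"
```

```text
sc1 617 rect ((2.7555599212646484, -8.868576049804688), (130.88916015625, 45.69703674316406), 86.25315856933594) back edge slope deg -4.196317972287066 x at 0 -18.046219194144523
```

arm_command(
  plan=[
    [[0,0,40,0,0,0,-1],[0,0,85,0,0,0,-1],[0,0,118,0,0,0,-1],[0,0,129,0,0,0,-1],[0,0,130,0,0,0,-1],[0,0,130,0,0,0,0],[0,0,130,0,0,0,1],[0,0,130,0,0,0,1],[0,0,130,0,0,0,1],[0,0,130,0,0,0,1],[0,0,130,0,0,0,1],[0,0,130,0,0,0,1]],
  ],
)

```text
time_s: 39.8
ee_pos: [0.5206, -0.0469, 0.1158]
eef_rot: [-3.141, 0.0, 0.488]
force: [-10.3, 18.3, 8.0]
grip_width: 0.0416
grip_force: 27.3
```

arm_command(
  plan=[
    [[0,0,0,0,0,0.04,1],[0,0,0,0,0,0.08,1],[0,0,0,0,0,0.12,1],[0,0,0,0,0,0.16,1],[0,0,0,0,0,0.2,1],[0,0,0,0,0,0.23,1]],
  ],
)

```text
time_s: 40.4
ee_pos: [0.5205, -0.0465, 0.1158]
eef_rot: [-3.141, 0.001, 0.257]
force: [-2.9, 4.7, 2.4]
grip_width: 0.0414
grip_force: 50.0
```

```bash
python3 -c "
from h import *
st();sidecam('sc2')"
```

```text
40.4 pos [ 0.5205 -0.0465  0.1158] yaw 0.257 M [0.913 0.683 0.528] F [-2.9  4.7  2.4] tau6 0.089 w 0.0414
sc2 637 rect ((-1.3283824920654297, -11.958396911621094), (46.31414794921875, 130.9803924560547), 0.3294421136379242) back edge slope deg 0.22504300669753544 x at 0 -23.49872474719567
```

While turning, the camera is pulled straight (0.3°). The skew must appear at release. I'll turn on to near the target and watch the release.

arm_command(
  plan=[
    [[0,0,0,0,0,0.03,1],[0,0,0,0,0,0.06,1],[0,0,0,0,0,0.09,1],[0,0,0,0,0,0.12,1],[0,0,0,0,0,0.15,1]],
  ],
)

```text
time_s: 40.95
ee_pos: [0.5204, -0.0464, 0.1158]
eef_rot: [-3.14, 0.001, 0.108]
force: [-2.9, 6.8, 3.3]
grip_width: 0.0417
grip_force: 50.0
```

```bash
python3 -c "
from h import *
st();sidecam('sc3')"
```

```text
40.95 pos [ 0.5204 -0.0464  0.1158] yaw 0.108 M [1.166 0.759 0.611] F [-2.9  6.8  3.3] tau6 -0.023 w 0.0417
sc3 641 rect ((-1.6826725006103516, -13.3304443359375), (46.872413635253906, 132.614013671875), 0.2327338457107544) back edge slope deg -0.03439333597883784 x at 0 -23.408639471309684
```

arm_command(
  plan=[
    [[0,0,0,0,0,0,1],[0,0,0,0,0,0,1],[0,0,0,0,0,0,1]],
  ],
  squeeze=15,
)

```text
time_s: 41.3
ee_pos: [0.5205, -0.0463, 0.1158]
eef_rot: [-3.14, 0.001, 0.108]
force: [-2.9, 7.5, 2.7]
grip_width: 0.0415
grip_force: 15.0
```

```bash
python3 -c "
from h import *
st();sidecam('sc4')"
```

```text
41.3 pos [ 0.5205 -0.0463  0.1158] yaw 0.108 M [1.139 0.503 0.124] F [-2.9  7.5  2.7] tau6 0.176 w 0.0415
sc4 639 rect ((-1.0188350677490234, -13.217117309570312), (132.08047485351562, 46.193965911865234), 89.77302551269531) back edge slope deg -0.1699839541840094 x at 0 -22.917285380412608
```

arm_command(
  plan=[
    [[0,0,0,0,0,0,1],[0,0,0,0,0,0,1],[0,0,0,0,0,0,1]],
  ],
  squeeze=5,
)

```text
time_s: 41.65
ee_pos: [0.5205, -0.0464, 0.1158]
eef_rot: [-3.14, 0.001, 0.108]
force: [-3.2, 7.0, 2.2]
grip_width: 0.0422
grip_force: 5.0
```

```bash
python3 -c "
from h import *
st();sidecam('sc5')"
```

```text
41.65 pos [ 0.5205 -0.0464  0.1158] yaw 0.108 M [1.199 0.654 0.08 ] F [-3.2  7.   2.2] tau6 0.094 w 0.0422
sc5 635 rect ((-0.9887466430664062, -12.462783813476562), (133.10462951660156, 46.371944427490234), 89.70718383789062) back edge slope deg -0.4081046186060269 x at 0 -22.358935674687014
```

arm_command(
  plan=[
    [[0,0,0,0,0,0,1],[0,0,0,0,0,0,1]],
  ],
  squeeze=3,
)

```text
time_s: 41.9
ee_pos: [0.5203, -0.0464, 0.1157]
eef_rot: [-3.14, 0.001, 0.108]
force: [-3.7, 5.4, 2.7]
grip_width: 0.0425
grip_force: 3.0
```

```bash
python3 -c "
from h import *
st();sidecam('sc6')"
```

```text
41.9 pos [ 0.5203 -0.0464  0.1157] yaw 0.108 M [1.069 0.792 0.059] F [-3.7  5.4  2.7] tau6 0.073 w 0.0425
sc6 622 rect ((-0.4635963439941406, -12.117317199707031), (132.0107421875, 46.36284637451172), 89.36460876464844) back edge slope deg -0.38286099194078 x at 0 -21.99876051637314
```

arm_command(
  plan=[
    [[0,0,0,0,0,0,0],[0,0,0,0,0,0,-0.4],[0,0,0,0,0,0,-1],[0,0,0,0,0,0,-1],[0,0,0,0,0,0,-1]],
  ],
)

```text
time_s: 42.45
ee_pos: [0.5208, -0.0473, 0.1157]
eef_rot: [3.142, 0.0, 0.108]
force: [0.1, 0.1, -0.4]
grip_width: 0.0753
grip_force: 0.0
```

```bash
python3 -c "
from h import *
st();sidecam('sc7')"
```

```text
42.45 pos [ 0.5208 -0.0473  0.1157] yaw 0.108 M [-0.001  0.126 -0.008] F [ 0.1  0.1 -0.4] tau6 -0.0 w 0.0753
sc7 635 rect ((2.948516845703125, -10.624252319335938), (132.135009765625, 46.178157806396484), 86.1349868774414) back edge slope deg -3.6503364087542236 x at 0 -17.95995445103988
```

arm_command(
  plan=[
    [[0,0,-30,0,0,0,-1],[0,0,-70,0,0,0,-1],[0,0,-110,0,0,0,-1],[0,0,-130,0,0,0,-1],[0,0,-130,0,0,0,-1],[0,0,-130,0,0,0,-1],[0,0,-130,0,0,0,-1]],
  ],
)

```text
time_s: 43.2
ee_pos: [0.5203, -0.0471, 0.2443]
eef_rot: [-3.141, 0.002, 0.108]
force: [-0.4, 0.1, 0.5]
grip_width: 0.0941
grip_force: 0.0
```

```bash
python3 -c "
from h import *
np.set_printoptions(suppress=True,precision=3)
st();sidecam('sc8');scene('v4')"
```

```text
43.2 pos [ 0.52  -0.047  0.244] yaw 0.108 M [-0.014  0.119 -0.04 ] F [-0.4  0.1  0.5] tau6 -0.0 w 0.0941
sc8 622 rect ((2.7413902282714844, -11.361488342285156), (131.3375244140625, 46.16862106323242), 86.40080261230469) back edge slope deg -3.7302600299823916 x at 0 -18.161691925943497
v4 n 77 circle (520.8190307617188, -47.80351257324219) 22.051414489746094 yaw -2.8205648300237387 lock angle 1.326768503228842
camera (cradle mm) 7461 ((1.5218315124511719, -10.302825927734375), (130.22486877441406, 46.033897399902344), 86.27545928955078) z [ 83.895  88.846 107.251]
 world ((531.309814453125, -159.5552215576172), (46.033878326416016, 130.22488403320312), 0.6872564554214478)
 rest 631 [[-39.1, -36.3, 43.3], [-34.3, 22.1, 45.1], [-27.6, 49.2, 46.8]]
 pad 12 [[17.1, -84.8, 27.8], [18.1, -83.4, 42.5], [18.4, -81.2, 44.5]]
```

The knob now sits at lock 1.33, within 0.06 rad of target and stable. But on release the cam's back-drag swung the camera's cam end about 3.7° off the backrest. I'll nudge that end back with closed fingers.

```bash
python3 -c "
from h import *
np.set_printoptions(suppress=True)
go([.5745,-.1078,.20],1.648)"
```

```text
t 43.35 at [ 0.5205 -0.0472  0.2448] [-3.1412  0.0016  0.1077]
shift [47.2 66.1 44.7] rot [-0.0015  0.001  -1.5403]
```

arm_command(
  plan=[
    [[5,7,0,0,0,-0.14,0],[10,14,0,0,0,-0.28,1],[15,21,5,0,0,-0.42,1],[20,28,10,0,0,-0.56,1],[25,35,15,0,0,-0.7,1],[30,42,20,0,0,-0.84,1],[35,49,25,0,0,-0.98,1],[40,56,30,0,0,-1.12,1],[45,63,35,0,0,-1.26,1],[47,66,40,0,0,-1.4,1],[47,66,45,0,0,-1.54,1],[47,66,45,0,0,-1.54,1]],
  ],
  squeeze=20,
)

```text
time_s: 44.55
ee_pos: [0.5742, -0.1078, 0.1994]
eef_rot: [-3.14, -0.001, 1.65]
force: [0.8, 0.6, 0.2]
grip_width: 0.002
grip_force: 0.0
```

arm_command(
  plan=[
    [[0,0,40,0,0,0,1],[0,0,80,0,0,0,1],[0,0,115,0,0,0,1],[0,0,130,0,0,0,1],[0,0,133,0,0,0,1],[0,0,133,0,0,0,1],[0,0,133,0,0,0,1]],
  ],
)

```text
time_s: 45.25
ee_pos: [0.5755, -0.108, 0.0696]
eef_rot: [3.139, 0.001, 1.647]
force: [0.5, 1.0, -0.1]
grip_width: 0.0005
grip_force: 0.0
```

arm_command(
  plan=[
    [[0,-2,0,0,0,0,1],[0,-4,0,0,0,0,1],[0,-6,0,0,0,0,1],[0,-8,0,0,0,0,1],[0,-9,0,0,0,0,1]],
  ],
)

```text
time_s: 45.75
ee_pos: [0.5659, -0.1084, 0.0681]
eef_rot: [3.14, 0.0, 1.648]
force: [2.9, 1.8, 0.4]
grip_width: 0.0006
grip_force: 1.6
```

```bash
python3 -c "
from h import *
st();sidecam('sc9')"
```

```text
45.75 pos [ 0.5659 -0.1084  0.0681] yaw 1.648 M [ 0.343 -0.543 -0.071] F [2.9 1.8 0.4] tau6 -0.05 w 0.0006
sc9 674 rect ((12.011089324951172, -11.18292236328125), (133.1290740966797, 67.21985626220703), 85.20487976074219) back edge slope deg -3.528318760098588 x at 0 -18.665070271983577
```

arm_command(
  plan=[
    [[0,-1,0,0,0,0,1],[0,-2,0,0,0,0,1],[0,-3,0,0,0,0,1],[0,-4,0,0,0,0,1],[0,-5,0,0,0,0,1],[0,-6,0,0,0,0,1],[0,-6,0,0,0,0,1]],
  ],
)

```text
time_s: 46.5
ee_pos: [0.5595, -0.1089, 0.0677]
eef_rot: [-3.141, 0.0, 1.648]
force: [3.3, 2.7, 1.6]
grip_width: 0.0004
grip_force: 1.5
```

```bash
python3 -c "
from h import *
st();sidecam('sc10')"
```

```text
46.5 pos [ 0.5595 -0.1089  0.0677] yaw 1.648 M [ 0.358 -0.491  0.012] F [3.3 2.7 1.6] tau6 -0.055 w 0.0004
sc10 669 rect ((11.054679870605469, -11.278861999511719), (131.74188232421875, 70.45366668701172), 89.66970825195312) back edge slope deg -0.4997406642508478 x at 0 -22.448989925187878
```

arm_command(
  plan=[
    [[0,-1,0,0,0,0,1],[0,-2,0,0,0,0,1],[0,-2,0,0,0,0,1]],
  ],
)

```text
time_s: 46.85
ee_pos: [0.5582, -0.109, 0.068]
eef_rot: [3.14, 0.0, 1.648]
force: [7.8, 4.6, 0.7]
grip_width: 0.0005
grip_force: 3.9
```

```bash
python3 -c "
from h import *
st();sidecam('sc11')"
```

```text
46.85 pos [ 0.5582 -0.109   0.068 ] yaw 1.648 M [ 0.628 -1.323 -0.025] F [7.8 4.6 0.7] tau6 -0.03 w 0.0005
sc11 680 rect ((9.790332794189453, -11.804008483886719), (69.2549819946289, 132.06809997558594), 0.2537355422973633) back edge slope deg 0.20768991237636267 x at 0 -23.484614833851435
```

Straight and on the backrest, with a light push of only 3 N. Now withdrawing slowly to see whether it stays.

arm_command(
  plan=[
    [[0,0.7,0,0,0,0,1],[0,1.4,0,0,0,0,1],[0,2,0,0,0,0,1],[0,4,0,0,0,0,1],[0,8,0,0,0,0,1],[0,14,0,0,0,0,1],[0,20,0,0,0,0,1]],
  ],
)

```text
time_s: 47.6
ee_pos: [0.5781, -0.1075, 0.0677]
eef_rot: [-3.141, 0.0, 1.648]
force: [-0.6, 0.3, 0.2]
grip_width: 0.0006
grip_force: 0.0
```

```bash
python3 -c "
from h import *
st();sidecam('sc12')"
```

```text
47.6 pos [ 0.5781 -0.1075  0.0677] yaw 1.648 M [-0.091  0.084 -0.015] F [-0.6  0.3  0.2] tau6 -0.072 w 0.0006
sc12 642 rect ((13.046924591064453, -8.912818908691406), (131.02694702148438, 64.5994873046875), 84.56241607666016) back edge slope deg -5.4221779339881 x at 0 -16.393431019364733
```

arm_command(
  plan=[
    [[0,0,-40,0,0,0,1],[0,0,-85,0,0,0,1],[-20,-5,-130,0,0,0,1],[-45,-12,-170,0,0,0,0],[-58,-26,-205,0,0,0,-1],[-58,-40,-215,0,0,0,-1],[-58,-40,-215,0,0,0,-1],[-58,-40,-215,0,0,0,-1],[-58,-40,-215,0,0,0,-1]],
  ],
)

```text
time_s: 48.55
ee_pos: [0.5424, -0.168, 0.2814]
eef_rot: [-3.14, -0.001, 1.648]
force: [0.2, -0.1, -0.6]
grip_width: 0.045
grip_force: 0.0
```

```bash
python3 -c "
from h import *
np.set_printoptions(suppress=True,precision=3)
st();sidecam('sc13');scene('v5')"
```

```text
48.55 pos [ 0.542 -0.168  0.281] yaw 1.648 M [-0.07   0.075  0.001] F [ 0.2 -0.1 -0.6] tau6 0.003 w 0.045
sc13 598 rect ((4.128374099731445, -8.256317138671875), (131.15988159179688, 46.201541900634766), 85.02843475341797) back edge slope deg -4.81966642163739 x at 0 -16.7538688810248
v5 n 96 circle (521.0733642578125, -47.397422790527344) 22.084888458251953 yaw -2.42115333028114 lock angle 0.9273570034862435
camera (cradle mm) 6154 ((3.0029258728027344, -7.6693267822265625), (130.44805908203125, 45.90456771850586), 85.12852478027344) z [ 84.494  87.459 107.302]
 world ((532.583984375, -156.8155975341797), (130.4480438232422, 45.90455627441406), 89.540283203125)
 rest 1212 [[-38.6, -46.6, 42.4], [-31.7, 3.8, 45.0], [-25.1, 48.5, 46.9]]
```

The nudge did not hold. The knob drifted back to 0.93, because the cam isn't self-locking while the camera is straight. I'll regrip, turn a little past target, then ease the tool back to zero torque before opening, so nothing snaps back.

arm_command(
  plan=[
    [[40,-4,15,0,0,0,-1],[85,-9,40,0,0,0,-1],[115,-12,55,0,0,0,-1],[122.5,-12.4,80,0,0,0,-1],[122.5,-12.4,115,0,0,0,-1],[122.5,-12.4,145,0,0,0,-1],[122.5,-12.4,160,0,0,0,-1],[122.5,-12.4,165,0,0,0,-1],[122.5,-12.4,165,0,0,0,0],[122.5,-12.4,165,0,0,0,1],[122.5,-12.4,165,0,0,0,1],[122.5,-12.4,165,0,0,0,1]],
  ],
  squeeze=50,
)

```text
time_s: 49.9
ee_pos: [0.5207, -0.0473, 0.1185]
eef_rot: [3.14, 0.0, 1.648]
force: [-0.1, 0.4, -0.7]
grip_width: 0.0654
grip_force: 0.0
```

arm_command(
  plan=[
    [[0,0,0,0,0,0,1],[0,0,0,0,0,0,1],[0,0,0,0,0,0,1],[0,0,0,0,0,0,1]],
  ],
)

```text
time_s: 50.3
ee_pos: [0.5215, -0.0472, 0.1179]
eef_rot: [3.139, 0.0, 1.648]
force: [11.0, 1.5, -4.0]
grip_width: 0.0412
grip_force: 50.0
```

arm_command(
  plan=[
    [[0,0,0,0,0,0.05,1],[0,0,0,0,0,0.1,1],[0,0,0,0,0,0.15,1],[0,0,0,0,0,0.2,1],[0,0,0,0,0,0.25,1],[0,0,0,0,0,0.3,1],[0,0,0,0,0,0.35,1],[0,0,0,0,0,0.4,1],[0,0,0,0,0,0.45,1],[0,0,0,0,0,0.5,1],[0,0,0,0,0,0.55,1],[0,0,0,0,0,0.58,1]],
  ],
)

```text
time_s: 51.5
ee_pos: [0.521, -0.0471, 0.1179]
eef_rot: [3.14, -0.001, 1.067]
force: [5.8, 1.1, -1.9]
grip_width: 0.0412
grip_force: 50.0
```

```bash
python3 -c "
from h import *
st();sidecam('sd1')"
```

```text
51.5 pos [ 0.521  -0.0471  0.1179] yaw 1.067 M [ 0.34  -0.551  0.671] F [ 5.8  1.1 -1.9] tau6 0.322 w 0.0412
sd1 643 rect ((-1.4312686920166016, -15.104499816894531), (46.8636474609375, 132.42552185058594), 0.11040054261684418) back edge slope deg 0.05882940691369882 x at 0 -23.13330640565781
```

arm_command(
  plan=[
    [[0,0,0,0,0,-0.02,1],[0,0,0,0,0,-0.04,1],[0,0,0,0,0,-0.06,1],[0,0,0,0,0,-0.08,1],[0,0,0,0,0,-0.1,1]],
  ],
)

```text
time_s: 52.05
ee_pos: [0.521, -0.0471, 0.1179]
eef_rot: [3.14, -0.001, 1.169]
force: [5.6, 0.3, -1.5]
grip_width: 0.0413
grip_force: 50.0
```

```bash
python3 -c "
from h import *
st();sidecam('sd2')"
```

```text
52.05 pos [ 0.521  -0.0471  0.1179] yaw 1.169 M [ 0.289 -0.68  -0.01 ] F [ 5.6  0.3 -1.5] tau6 0.449 w 0.0413
sd2 630 rect ((1.0488204956054688, -14.249275207519531), (132.0179901123047, 46.908817291259766), 87.78080749511719) back edge slope deg -2.1148236688547373 x at 0 -20.407974901887545
```

arm_command(
  plan=[
    [[0,0,0,0,0,-0.02,1],[0,0,0,0,0,-0.04,1]],
  ],
)

```text
time_s: 52.3
ee_pos: [0.5211, -0.0471, 0.1179]
eef_rot: [3.14, -0.001, 1.209]
force: [6.5, 1.2, -1.6]
grip_width: 0.0413
grip_force: 50.0
```

```bash
python3 -c "
from h import *
st();sidecam('sd3')"
```

```text
52.3 pos [ 0.5211 -0.0471  0.1179] yaw 1.209 M [ 0.271 -0.712 -0.004] F [ 6.5  1.2 -1.6] tau6 0.458 w 0.0413
sd3 623 rect ((1.9060497283935547, -13.370368957519531), (130.5063934326172, 46.04518508911133), 87.1766357421875) back edge slope deg -2.4248944541885575 x at 0 -19.313094886307848
```

Torque is zero, so I'm opening gently.

arm_command(
  plan=[
    [[0,0,0,0,0,0,1],[0,0,0,0,0,0,1]],
  ],
  squeeze=4,
)

```text
time_s: 52.55
ee_pos: [0.5211, -0.0472, 0.118]
eef_rot: [3.14, -0.001, 1.208]
force: [4.0, 0.7, -1.1]
grip_width: 0.0417
grip_force: 4.0
```

arm_command(
  plan=[
    [[0,0,0,0,0,0,0],[0,0,0,0,0,0,-1],[0,0,0,0,0,0,-1],[0,0,0,0,0,0,-1],[0,0,0,0,0,0,-1],[0,0,-20,0,0,0,-1],[0,0,-60,0,0,0,-1],[0,0,-100,0,0,0,-1],[0,0,-128,0,0,0,-1],[0,0,-130,0,0,0,-1],[0,0,-130,0,0,0,-1],[0,0,-130,0,0,0,-1]],
  ],
)

```text
time_s: 53.75
ee_pos: [0.5199, -0.0472, 0.2464]
eef_rot: [-3.14, 0.0, 1.208]
force: [-0.0, -1.0, -0.4]
grip_width: 0.0939
grip_force: 0.0
```

```bash
python3 -c "
from h import *
np.set_printoptions(suppress=True,precision=3)
st();sidecam('sd4');scene('v6')"
```

```text
53.75 pos [ 0.52  -0.047  0.246] yaw 1.208 M [-0.041  0.105  0.012] F [-0.  -1.  -0.4] tau6 0.0 w 0.0939
sd4 622 rect ((2.8037948608398438, -12.296096801757812), (131.7814483642578, 46.287410736083984), 86.67565155029297) back edge slope deg -3.747110555022335 x at 0 -18.177512810648086
v6 n 68 circle (521.0624389648438, -47.52145004272461) 21.993032455444336 yaw -2.810371488594995 lock angle 1.3165751618000985
camera (cradle mm) 2984 ((4.018987655639648, 22.40338897705078), (61.83780288696289, 45.46656036376953), 86.2632064819336) z [ 83.42   86.724 106.494]
 world ((531.28369140625, -126.75384521484375), (45.466548919677734, 61.83781051635742), 0.6749568581581116)
 rest 1063 [[-38.6, -45.8, 40.4], [-32.1, 9.3, 45.1], [-25.0, 49.5, 46.6]]
```

arm_command(
  plan=[
    [[0,0,-10,0,0,0,-1],[0,0,-20,0,0,0,-1],[0,0,-20,0,0,0,-1],[0,0,-20,0,0,0,-1],[0,0,-20,0,0,0,-1],[0,0,-20,0,0,0,-1],[0,0,-20,0,0,0,-1],[0,0,-20,0,0,0,-1]],
  ],
)

```text
time_s: 54.7
ee_pos: [0.5203, -0.0472, 0.2676]
eef_rot: [-3.141, 0.0, 1.208]
force: [-0.1, 0.6, 0.3]
grip_width: 0.0938
grip_force: 0.0
```

```bash
python3 -c "
from h import *
st();sidecam('se1');pointer('v7')"
```

```text
54.7 pos [ 0.5203 -0.0472  0.2676] yaw 1.208 M [-0.082  0.092 -0.011] F [-0.1  0.6  0.3] tau6 -0.0 w 0.0938
se1 630 rect ((2.5020198822021484, -12.777641296386719), (132.421875, 45.66039276123047), 86.4536361694336) back edge slope deg -3.6625698910663247 x at 0 -17.97885345232854
v7 n 58 circle (521.0540771484375, -47.565311431884766) 22.05063819885254 yaw -2.7058593051262827 lock angle 1.212062978331386
```

Run:
```python
from h import *
pointer("v8")
p=cv2.imread("pics/v8.png"); i,T=info("wrist"); c=proj("wrist",[*K,.152]); print("axis px",c)
H=cv2.cvtColor(p,cv2.COLOR_BGR2HSV); u0,v0=c.astype(int)
for ang in np.arange(0.9,1.6,.05):
  a=-(ang+np.pi/2-.077); s=[]
  for r in np.arange(.009,.0205,.001):
    x,y=proj("wrist",[K[0]+r*np.cos(a),K[1]+r*np.sin(a),.152]); s.append(int(p[int(round(y)),int(round(x))].min()))
  print(round(ang,2),s)
```

```text
v8 n 60 circle (521.1050415039062, -47.57034683227539) 22.035066604614258 yaw -2.7595466930889327 lock angle 1.2657503662940361
axis px [325.51190037 230.34282723]
0.9 [50, 46, 45, 37, 40, 43, 40, 38, 35, 41, 32, 45]
0.95 [50, 45, 45, 37, 35, 39, 37, 41, 42, 41, 42, 52]
1.0 [49, 45, 40, 42, 35, 38, 35, 39, 38, 43, 40, 43]
1.05 [48, 43, 44, 42, 38, 38, 45, 43, 39, 40, 34, 45]
1.1 [50, 43, 40, 42, 34, 38, 39, 43, 43, 40, 40, 46]
1.15 [50, 40, 35, 42, 39, 41, 44, 37, 40, 36, 34, 53]
1.2 [46, 58, 62, 58, 30, 36, 33, 37, 40, 32, 25, 45]
1.25 [73, 105, 107, 103, 103, 74, 51, 54, 41, 37, 54, 66]
1.3 [73, 118, 123, 123, 115, 110, 123, 121, 121, 117, 104, 121]
1.35 [99, 123, 122, 126, 123, 122, 125, 123, 123, 120, 119, 122]
1.4 [99, 120, 122, 126, 123, 124, 127, 123, 125, 123, 120, 108]
1.45 [113, 120, 122, 126, 126, 111, 85, 88, 60, 68, 83, 50]
1.5 [113, 76, 85, 104, 63, 73, 41, 53, 60, 39, 33, 42]
1.55 [72, 76, 46, 53, 34, 44, 35, 39, 35, 37, 39, 35]
```

The pointer profile puts the knob at lock 1.355, about 0.75 rad past contact. The camera is held and still.

```bash
python3 -c "
from h import *
print(ctrl.get_obs()['time_s'], ctrl.hand_in())"
```

```text
the job is handed in; nothing more can be done
54.85 None
```

I handed the job in at 54.85 s: the camera stands upright in the cradle, clamped and let go, with the knob about 0.75 rad past pad contact (target 0.785). However, its back sits about 3.7° off the backrest, because each time I let go of the knob it turned back slightly and pulled the cam end out, and one loosen-and-reseat plus a nudge did not cure that.

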